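Pack the biscuit stand and bar it for carrying

ROBOT

A 6-joint arm with a two-finger parallel gripper is mounted at the origin on the work surface. World frame = base frame: x ahead of the robot, y to its left, z up, the work surface at z = 0. Lengths are in m, angles in rad, forces in N, time in s.
With the tool pointing down it reaches from about 0.35 to 0.775 m from the base axis. Payload 7.3 kg.
Tool frame: the origin (TCP) lies at the very end of the fingers, on their centre line; the grasp point (between the pads) lies 19 mm behind it; z points along the fingers, y is the line along which they close (so a half turn about z gives the same grasp; the last joint's range is limited). The gripper opens to 92 mm and grips with 3 to 60 N. Pads are 19 mm wide; open, the fingers measure 130 mm over their backs; the gripper's body (75 mm by 190 mm) begins 47 mm behind the grasp point.
Start: joints at [1.117, 0.342, 1.524, -0, 1.275, -0.146], TCP at [0.159, 0.5, 0.227] pointing down, gripper open.
Joint ranges: [-2.53, 2.53], [-0.77, 2.02], [0.04, 2.7], [-1, 4.14], [0.28, 2.66], [-3.11, 3.11]. Speed limits (rad/s): [2.57, 2.57, 3.14, 3.14, 3.14, 3.14].

INTERFACE

Orientations are given as [roll, pitch, yaw] about the fixed x, y, z axes, in that order (R = Rz(yaw) Ry(pitch) Rx(roll)).
In Python, from cell import observe, read_camera, get_calibration, hand_in, search_frame gives the robot as it stands.
- The arm moves only by the tool step_arm, never from a script. Its argument "commands" is a list of rows, each an object with "translation": the shift along the tool's x, y, z in mm, a list of three; "roll": the turn about the tool's z in rad. In form: [{"translation": [x, y, z], "roll": roll}, ...]. A call has 1 to 20 rows; each row shifts and turns the commanded pose from where the row before left it, along the tool's axes as they then stand; what a row does not reach is not made up. A row lasts 1/12 s, in which the tool goes at most 41.7 mm and 7.16 degrees, less where a joint would pass 70% of its speed; a pose out of reach is approached as far as the arm can. A call is refused whole if a number of a shift passes 41.7 or a number of a turn 0.125, either way. A call with a gripper value outside its range is refused whole. "fingers" is the opening, from 0 (shut) to 1 (fully open), set as the call begins (left out, the last holds). The fingers move at their own pace and stop on an object; "grip_force" is the grip in N (left out, the last holds). Time passes only in rows, so rows that do not move let the fingers close. It gives the time, the measured TCP pose, the force, the opening and the grip force at its end, in the units of the state.
- observe(): the state, without advancing time (a new reading comes with each control period).
- read_camera(name): name is "scene" or "top"; returns the picture (400x640x3 uint8, red, green, blue); there is no depth.
- get_calibration(name): a dict with "camera_matrix" (3x3 intrinsics, pixels), "world_from_camera" (4x4, takes a point from camera to world coordinates). Camera axes: x right, y up, looking along -z (the intrinsics and any distortion apply to the point x, -y, -z); pixel columns grow to the right and rows downward; lengths in m; the calibration is good to about 2 mm. A picture is of the moment at which its call begins. get_calibration takes no time and is no camera call.
- hand_in(): hands the job in; it is judged then, once.
Trained networks look in the newest picture that a camera, given by its name, has taken for a name from the list of things; names that differ only in an ending like _2 or _b are one class to them, and where a whole thing is asked for, a point or a joint stands for the part that bears it (a point fixed in the world has none). Each returns a list of dicts, best first, with "confidence" (0 to 1); they miss things now and then, are a little off and sometimes report something else, mostly with a low value. They report only what shows in the picture. A call takes as long as a camera call. They do not tell look-alikes from the thing itself.
- search_frame(camera, name): "at" ([x, y, z] in m, in world coordinates, good to about 4 mm: the middle of the surface that is visible of it).
The state is a dict: "time": time; "qpos": joint angles; "qvel": joint speeds; "joint_efforts": joint torques, N m; "tool_pos": TCP position; "tool_rot": TCP orientation; "contact_force": force on the tool from outside, world axes, zero at the start; "torque": the same for the moment, N m; "opening": finger opening in m; "grip_force": force on a finger pad.
Only numpy, scipy, OpenCV 4.12 (cv2) and the standard library are available. Lean on these libraries where they do the work, as an engineer would, in place of code of your own. Each camera call takes 0.05 s, during which the arm holds its last target. There are 200 camera calls.

TASK

Draw the deep lid straight up off the cake box without lifting the base and stand it upright on the blue tile. Then have all the biscuits in one centred stack on the stand's plate, right side up: ginger biscuits at the bottom, shortbreads above them, and the chocolate biscuit from the cake box on top of all. Last, lay the retaining bar across both uprights, lying in both forks and overhanging evenly, and leave the other things on the counter where they are.

Things in the scene. Friction and masses are not known exactly. Their poses are not given: they have to be found in the camera images.
- plate (a point): centre of the top face of the flat white plate (124 mm across) fixed in the wooden carrying stand, 20 mm above the counter. z is up; the stand's two uprights stand at 84 mm to +y and to -y of this point (each 20 mm thick along y, 46 mm along x, leaving 148 mm free between them). The stand is fixed to the counter, its board is 140 (x) by 210 mm (y).
- forks (a point): point midway between the two uprights, level with the floors of the open forks at their tops, 125 mm above the plate (axes as for the plate). Each fork is a groove 30 mm wide, open at the top, running along y, between two prongs 18 mm high and 8 mm thick.
- bar_mid (a point): centre of the loose dark wooden retaining bar with two brass studs: 210 mm long (its x), 22 mm wide (its y), 18 mm high (its z). It starts lying flat on the counter; 90 g.
- lid_handle (a point): centre of the pale wooden ridge handle on the lid of the cake box: 64 mm long (its x), 14 mm wide (its y), 24 mm high, upright. The lid is a white 100 mm square cover with blue stripes and 4 mm walls, 84 mm high without the handle, its inside 92 mm square and 80 mm deep; its lower rim lies 96 mm below this point. 300 g. It starts fully down over the base.
- platform (a point): centre of the top of the raised white platform of the cake box's base: 89 mm square, 50 mm high, on a blue foot 116 mm square and 12 mm high, so 62 mm above the counter. The base is loose on the counter but heavy (about 2 kg). The lid goes over the platform with 1.5 mm of play on each side, its rim on the foot; the chocolate biscuit lies on the platform, under the lid.
- tile_top (a point): centre of the top of the blue tile, 130 mm square, 6 mm thick, fixed flat on the counter: where the lid is to be set down.
- choc_mid (a point): centre of the chocolate biscuit, a dark disc 60 mm across and 18 mm thick with a red cherry dot on top (its +z). Starts under the lid.
- ginger0_mid (a point): centre of a ginger biscuit, a brown disc 66 mm across and 18 mm thick, 60 g, dotted side up (its +z). May be absent.
- ginger1_mid (a point): centre of a ginger biscuit, a brown disc 66 mm across and 18 mm thick, 60 g, dotted side up (its +z). May be absent.
- ginger2_mid (a point): centre of a ginger biscuit, a brown disc 66 mm across and 18 mm thick, 60 g, dotted side up (its +z). May be absent.
- short0_mid (a point): centre of a shortbread, a pale disc 60 mm across and 18 mm thick, 60 g, dotted side up (its +z). May be absent.
- short1_mid (a point): centre of a shortbread, a pale disc 60 mm across and 18 mm thick, 60 g, dotted side up (its +z). May be absent.
- ramekin: small white ramekin, 68 mm across, 42 mm high; it may stand among the biscuits; origin at the centre of its underside. Not part of the job.
- teacup: white teacup, 72 mm across, 58 mm high, handle towards its +y; origin at the centre of its underside. Not part of the job.
- jam: amber jam jar with a red cap, 54 mm across, 65 mm high; origin at the centre of its underside. Not part of the job.
- spoon: wooden spoon 200 mm long, lying along its x axis; origin at the middle of its length, on its underside. Not part of the job.
- cutter: copper ring cutter, 68 mm across, 30 mm high; origin at the centre of its underside. Not part of the job.
- mill: dark wooden pepper mill, 48 mm across, 105 mm high; origin at the centre of its underside. Not part of the job.
Things that resemble listed ones, but are neither listed nor needed, are in the scene too. Of the things that look like the part that bears bar_mid, take the one that is farthest from the robot's base at the start.

How it is judged:
On the way, in this order (a step that is already met when the one before it is completed fails the run):
1. the lid is off the cake box, upright on the tile and let go (horizontal distance between lid_handle and tile_top below 0.03 m and z of lid_handle in the frame of tile_top below 0.101 m and angle between lid_handle's own z axis and vertical below 0.08 rad and contact force between the fingers and lid below 0.1 N), for 0.2 s.
2. all biscuits are in one centred stack on the plate in the right order (horizontal distance between each of ginger0_mid, ginger1_mid, ginger2_mid, short0_mid, short1_mid, choc_mid and plate below 0.012 m and angle between each of ginger0_mid, ginger1_mid, ginger2_mid, short0_mid, short1_mid, choc_mid's own z axis and vertical below 0.12 rad and z of ginger0_mid in the frame of plate between 0.004 and 0.104 m and z of ginger1_mid in the frame of plate between 0.004 and 0.104 m and z of ginger2_mid in the frame of plate between 0.004 and 0.104 m and z of short0_mid in the frame of plate between 0.004 and 0.104 m and z of short1_mid in the frame of plate between 0.004 and 0.104 m and z of choc_mid in the frame of plate between 0.004 and 0.104 m and z of each of short0_mid, short1_mid, choc_mid in the frame of ginger0_mid above 0.012 m and z of each of short0_mid, short1_mid, choc_mid in the frame of ginger1_mid above 0.012 m and z of each of short0_mid, short1_mid, choc_mid in the frame of ginger2_mid above 0.012 m and z of choc_mid in the frame of short0_mid above 0.012 m and z of choc_mid in the frame of short1_mid above 0.012 m and contact force between the fingers and choc below 0.1 N), for 0.2 s.
3. the bar lies in both forks (z of bar_mid in the frame of forks between 0.005 and 0.013 m and x of bar_mid in the frame of forks between -0.008 and 0.008 m and y of bar_mid in the frame of forks between -0.015 and 0.015 m and angle between the x axis of bar_mid and the y axis of forks, either way round below 0.08 rad), for 0.2 s.
At the end, for the whole second after the job is handed in: Lid upright on the tile (30 mm); every biscuit present flat, right side up, in one stack within 12 mm of the plate's centre: gingers, then shortbreads, chocolate on top; bar down in both forks, overhang even to 15 mm; base standing on the counter; all at rest (all of step 3 and horizontal distance between lid_handle and tile_top below 0.03 m and z of lid_handle in the frame of tile_top below 0.101 m and angle between lid_handle's own z axis and vertical below 0.08 rad and horizontal distance between each of ginger0_mid, ginger1_mid, ginger2_mid, short0_mid, short1_mid, choc_mid and plate below 0.012 m and angle between each of ginger0_mid, ginger1_mid, ginger2_mid, short0_mid, short1_mid, choc_mid's own z axis and vertical below 0.12 rad and z of ginger0_mid in the frame of plate between 0.004 and 0.104 m and z of ginger1_mid in the frame of plate between 0.004 and 0.104 m and z of ginger2_mid in the frame of plate between 0.004 and 0.104 m and z of short0_mid in the frame of plate between 0.004 and 0.104 m and z of short1_mid in the frame of plate between 0.004 and 0.104 m and z of choc_mid in the frame of plate between 0.004 and 0.104 m and z of each of short0_mid, short1_mid, choc_mid in the frame of ginger0_mid above 0.012 m and z of each of short0_mid, short1_mid, choc_mid in the frame of ginger1_mid above 0.012 m and z of each of short0_mid, short1_mid, choc_mid in the frame of ginger2_mid above 0.012 m and z of choc_mid in the frame of short0_mid above 0.012 m and z of choc_mid in the frame of short1_mid above 0.012 m and linear speed of each of ginger0, ginger1, ginger2, short0, short1, choc, bar, lid below 0.02 m/s and height (world z) of platform below 0.067 m and angle between platform's own z axis and vertical below 0.05 rad); the robot touches nothing.
It fails at once if the cake box's base is lifted off the counter or tipped (height (world z) of platform above 0.077 m or angle between platform's own z axis and vertical above 0.2 rad).
It fails at once if a thing that is not part of the job is shoved more than 40 mm or knocked over (distance of any of ramekin, teacup, jam, spoon, cutter, mill from where it was at the start of the episode above 0.04 m or angle between any of ramekin, teacup, jam, cutter, mill's own z axis and vertical above 0.6 rad).
Of ginger0, ginger1, ginger2, short0, short1 only 3 to 5 are there at a start; the rules pass over those that are not, and their reading is None.
At some moment in a run one of bar may be knocked a few centimetres aside while the robot is not near it.
Once in a run the grip may slacken for a moment while it holds something.
It also fails if it takes over 210 s, if anything falls off the work surface, if the arm or the gripper's body presses on something with over 40 N, if the wrist force passes 120 N, or if a joint passes its speed limit or range.

## Working session

There is one attempt and no reset: what is moved stays moved. The work goes in short steps, Python scripts to look and compute and a tool call to move; the robot and the scene stay as the last step left them, time stands still between calls to the robot, and variables do not carry over. Pictures are saved under pics/ and viewed, at most 14 in all, crops included, and the job is handed in when it is done.

Besides the shell and the picture viewer there is one more tool, called after "Call:" in YAML: its name, and indented under it one key for each argument. step_arm: Moves the arm, as the interface text tells. Its arguments: {"type":"object","properties":{"commands":{"type":"array"},"fingers":{"type":"number"},"grip_force":{"type":"number"}},"required":["commands"]}

```bash
ls; mkdir -p pics; python3 - <<'E'
from cell import *
import cv2
for n in("scene","top"):
    im=read_camera(n); cv2.imwrite(f"pics/{n}0.png",im[:,:,::-1])
    c=get_calibration(n); print(n,c)
print(observe())
E
```

```text
pics
scene {'camera_matrix': array([[417.13581983,   0.        , 315.79700585],
       [  0.        , 417.13581983, 200.48720026],
       [  0.        ,   0.        ,   1.        ]]), 'world_from_camera': array([[ 0.63474751, -0.62974732,  0.44778779,  1.08164098],
       [ 0.77262475,  0.52631978, -0.35501899, -0.42971612],
       [-0.01210732,  0.57131935,  0.82063854,  1.16312267],
       [ 0.        ,  0.        ,  0.        ,  1.        ]])}
top {'camera_matrix': array([[393.32800504,   0.        , 318.41862361],
       [  0.        , 393.32800504, 195.84415901],
       [  0.        ,   0.        ,   1.        ]]), 'world_from_camera': array([[-0.01835245,  0.9899587 , -0.14016047,  0.36335118],
       [-0.99962591, -0.02101075, -0.01750982,  0.01654127],
       [-0.02027888,  0.13978669,  0.98997396,  1.08935704],
       [ 0.        ,  0.        ,  0.        ,  1.        ]])}
{'time': 0.1, 'qpos': array([ 1.11701891e+00,  3.42651715e-01,  1.52493451e+00,  1.25671780e-05,
        1.27539980e+00, -1.45974283e-01]), 'qvel': array([ 3.10197571e-04, -6.52547747e-04, -1.18522151e-03,  9.58228804e-04,
       -4.41008239e-04,  4.97046426e-05]), 'joint_efforts': array([ 1.02261279e-04, -4.32009816e+01, -2.44693190e+01,  7.17887236e-02,
        5.27195900e-02, -2.28596576e-05]), 'tool_pos': array([0.15885579, 0.5000026 , 0.22611061]), 'tool_rot': array([-3.14021585e+00, -2.14565253e-04,  2.83378570e+00]), 'contact_force': array([-0.88746834, -0.20168321,  0.75344075]), 'torque': array([0.00584126, 0.00868207, 0.04348552]), 'grip_force': 0.0, 'opening': 0.09169746986480456}
```

View pics/top0.png

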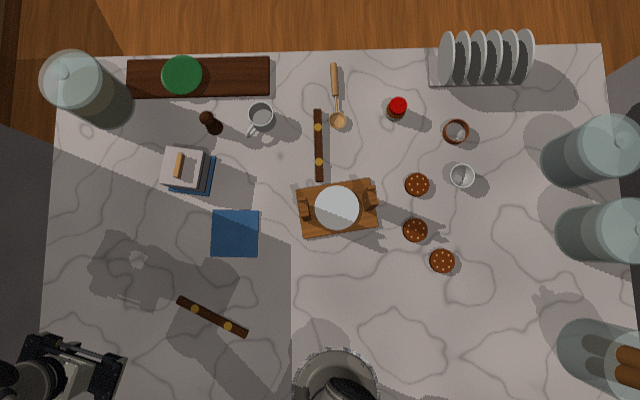

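View pics/scene0.png

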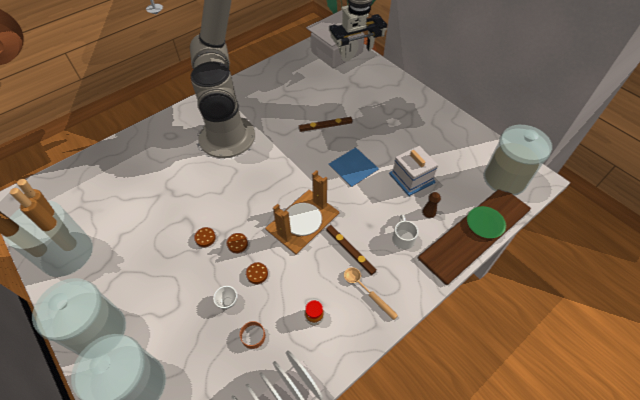

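```bash
cat > h.py <<'E'
from cell import *
import numpy as np, cv2
def proj(cam,p):
    c=get_calibration(cam);W=c["world_from_camera"];q=W[:3,:3].T@(np.array(p,float)-W[:3,3]);q*=[1,-1,-1]
    r=c["camera_matrix"]@q;return r[:2]/r[2]
def back(cam,u,v,z):
    c=get_calibration(cam);W=c["world_from_camera"]
    d=W[:3,:3]@(np.linalg.inv(c["camera_matrix"])@[u,v,1]*[1,-1,-1]);o=W[:3,3]
    return o+d*(z-o[2])/d[2]
E
python3 - <<'E'
from h import *
for n in "plate forks bar_mid lid_handle tile_top platform ginger0_mid short0_mid choc_mid ramekin teacup jam spoon cutter mill".split():
    for cam in ("top","scene"):
        for d in search_frame(cam,n):
            if d["confidence"]>.3: print(n,cam,np.round(d["at"],3),round(d["confidence"],2),proj(cam,d["at"]).round())
E
```

```text
plate top [ 0.695 -0.359  0.021] 0.54 [459. 129.]
plate scene [ 0.491 -0.016  0.022] 0.63 [303. 220.]
forks top [ 0.477 -0.015  0.021] 0.58 [337. 209.]
forks scene [ 0.498 -0.014  0.021] 0.88 [305. 221.]
bar_mid top [0.657 0.031 0.021] 0.6 [319. 145.]
bar_mid top [0.2   0.319 0.018] 0.56 [214. 315.]
bar_mid scene [0.671 0.029 0.016] 0.93 [351. 251.]
bar_mid scene [0.2   0.317 0.018] 0.93 [324. 124.]
lid_handle scene [0.603 0.367 0.096] 0.96 [414. 167.]
tile_top top [0.424 0.266 0.007] 0.58 [235. 231.]
tile_top scene [0.422 0.266 0.001] 0.68 [353. 168.]
platform top [0.541 0.343 0.012] 0.58 [208. 189.]
platform scene [0.632 0.338 0.011] 0.77 [410. 192.]
ginger0_mid top [ 0.545 -0.244  0.02 ] 0.73 [420. 183.]
ginger0_mid top [0.715 0.318 0.059] 0.69 [214. 123.]
ginger0_mid scene [0.63  0.336 0.012] 0.75 [409. 192.]
ginger0_mid scene [ 0.548 -0.238  0.017] 0.63 [257. 273.]
ginger0_mid scene [ 0.549 -0.352  0.022] 0.57 [224. 296.]
short0_mid scene [0.603 0.364 0.094] 0.74 [414. 168.]
choc_mid top [0.749 0.194 0.028] 0.62 [261. 114.]
choc_mid scene [ 0.497 -0.012  0.019] 0.63 [305. 221.]
ramekin top [ 0.562 -0.362  0.022] 0.58 [463. 176.]
ramekin scene [ 0.549 -0.356  0.022] 0.89 [223. 297.]
ramekin scene [ 0.497 -0.015  0.022] 0.56 [304. 221.]
teacup top [0.746 0.191 0.026] 0.93 [262. 115.]
teacup scene [ 0.685 -0.352  0.017] 0.75 [251. 333.]
teacup scene [0.742 0.2   0.027] 0.67 [407. 234.]
teacup scene [0.425 0.266 0.004] 0.34 [353. 168.]
jam top [ 0.748 -0.188  0.064] 0.76 [399. 106.]
spoon top [ 0.779 -0.025  0.015] 0.69 [338. 104.]
spoon scene [ 0.807 -0.023  0.017] 0.57 [369. 293.]
spoon scene [ 0.546 -0.24   0.018] 0.34 [256. 273.]
cutter top [ 0.693 -0.358  0.019] 0.5 [458. 130.]
mill top [0.717 0.316 0.059] 0.69 [214. 123.]
```

Both views agree. There are 3 gingers (top px 417,184; 415,230; 442,261) and I see no shortbreads. The ramekin is at (462,175). The bar candidates are A at (319,145), about 0.66 m from the base, and B at (213,316), about 0.38 m. A is the farther one, so it is the bar to take. I'll confirm this in an enlarged crop and measure by segmentation.

```bash
python3 - <<'E'
from h import *
im=cv2.imread("pics/top0.png")
cv2.imwrite("pics/crop0.png",cv2.resize(im[80:280,155:475],None,fx=2.5,fy=2.5,interpolation=cv2.INTER_CUBIC))
hsv=cv2.cvtColor(im,cv2.COLOR_BGR2HSV)
def cen(mask,box,z,name):
    x0,y0,x1,y1=box;m=np.zeros_like(mask);m[y0:y1,x0:x1]=mask[y0:y1,x0:x1]
    m=cv2.morphologyEx(m,cv2.MORPH_CLOSE,np.ones((5,5)))
    n,l,s,c=cv2.connectedComponentsWithStats(m)
    i=1+np.argmax(s[1:,4]);ct=cv2.findContours((l==i).astype(np.uint8),0,2)[0][0]
    r=cv2.minAreaRect(ct);
    P=np.array([back("top",u,v,z) for u,v in cv2.boxPoints(r)])
    cc=back("top",*r[0],z)
    e=[P[1]-P[0],P[2]-P[1]]
    print(name,"px",np.round(r[0],1),"world",cc.round(4),"sides",[round(float(np.linalg.norm(q)),4) for q in e],"ang deg",[round(float(np.degrees(np.arctan2(q[1],q[0]))),1) for q in e])
brown=((hsv[:,:,1]>110)&((hsv[:,:,0]<16)|(hsv[:,:,0]>172))).astype(np.uint8)
for b in [(400,165,433,203),(400,212,433,248),(424,243,460,280)]: cen(brown,b,.012,"ginger")
dark=((hsv[:,:,1]>70)&(hsv[:,:,0]<28)).astype(np.uint8)
cen(dark,(308,98,328,175),.018,"barA")
white=((hsv[:,:,1]<40)&(hsv[:,:,2]>150)).astype(np.uint8)
cen(white,(305,180,365,233),.02,"plate")
blue=((hsv[:,:,1]>90)&(hsv[:,:,0]>95)&(hsv[:,:,0]<125)).astype(np.uint8)
cen(blue,(205,205,265,262),.006,"tile")
hd=((hsv[:,:,1]>60)&(hsv[:,:,0]<28)).astype(np.uint8)
cen(hd,(168,145,192,180),.12,"handle")
E
```

```text
ginger px [416.5 184.5] world [ 0.5418 -0.2361  0.012 ] sides [0.0635, 0.0645] ang deg [-91.3, 176.7]
ginger px [415.  229.5] world [ 0.4179 -0.2254  0.012 ] sides [0.0652, 0.0624] ang deg [-91.1, 176.7]
ginger px [441.5 260.5] world [ 0.3334 -0.2919  0.012 ] sides [0.067, 0.061] ang deg [-91.1, 176.2]
barA px [317.8 141.5] world [0.669  0.0344 0.018 ] sides [0.022, 0.1885] ang deg [-89.7, -179.5]
plate px [340.3 197.5] world [ 0.5089 -0.0244  0.02  ] sides [0.1, 0.1216] ang deg [-23.1, -113.9]
tile px [234.1 233. ] world [0.4182 0.2702 0.006 ] sides [0.1298, 0.1306] ang deg [-1.2, -93.5]
handle px [178.6 165.3] world [0.5863 0.3867 0.12  ] sides [0.0644, 0.0209] ang deg [-9.4, -102.7]
```

View pics/crop0.png

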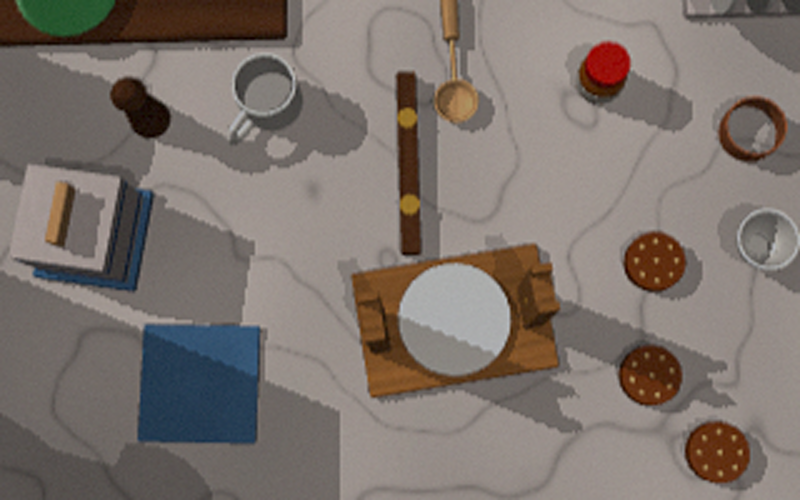

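The crop shows bar A at px (319,145), in the far position, with its two brass studs. The gingers are dotted side up, the cutter and ramekin are empty, and no shortbreads are in sight. Next I fit models to the silhouettes for better poses.

```bash
cat >> h.py <<'E'
from scipy.optimize import minimize
def pts_box(x,y,a,z0,z1,l,w):
    c,s=np.cos(a),np.sin(a)
    return [(x+c*i*l/2-s*j*w/2,y+s*i*l/2+c*j*w/2,z) for i in(-1,1) for j in(-1,1) for z in(z0,z1)]
def pts_cyl(x,y,z0,z1,r):
    return [(x+r*np.cos(t),y+r*np.sin(t),z) for t in np.linspace(0,6.283,40) for z in(z0,z1)]
def fit(masks,boxes,model,p0,d=(.01,.01,.1)):
    K=4
    ms={c:cv2.resize(masks[c][b[1]:b[3],b[0]:b[2]],None,fx=K,fy=K,interpolation=cv2.INTER_LINEAR)>0 for c,b in boxes.items()}
    def f(p):
        e=0
        for c,b in boxes.items():
            q=np.array([proj(c,P) for P in model(*p)]);q=(q-[b[0],b[1]]+.5)*K-.5
            h=cv2.convexHull((q*16).round().astype(np.int32));m=np.zeros(ms[c].shape,np.uint8)
            cv2.fillConvexPoly(m,h,1,shift=4);m=m>0
            e+=1-(m&ms[c]).sum()/(m|ms[c]).sum()
        return e/len(boxes)
    p0=np.array(p0,float);n=len(p0)
    S=np.vstack([p0]+[p0+np.eye(n)[i]*d[i] for i in range(n)])
    r=minimize(f,p0,method="Nelder-Mead",options=dict(initial_simplex=S,xatol=1e-4,fatol=1e-4));return r.x,1-r.fun
def hsvs(ims): return {c:cv2.cvtColor(i,cv2.COLOR_RGB2HSV) for c,i in ims.items()}
def bx(cam,pts,m=6):
    q=np.array([proj(cam,P) for P in pts]);a=np.maximum(q.min(0)-m,0).astype(int);b=(q.max(0)+m).astype(int);return (*a,*b)
def M(h,f): return {c:cv2.morphologyEx(f(x[:,:,0].astype(int),x[:,:,1].astype(int),x[:,:,2].astype(int)).astype(np.uint8),cv2.MORPH_CLOSE,np.ones((3,3))) for c,x in h.items()}
def run(name,masks,model,p0,d=(.01,.01,.1),cams=("top","scene"),m=6):
    for cs in [[c] for c in cams]+([list(cams)] if len(cams)>1 else []):
        p,i=fit(masks,{c:bx(c,model(*p0),m) for c in cs},model,p0,d);print(name,cs,p.round(4),"iou",round(i,3))
    return p
def go(x,y,z,yaw=None):
    "moves from measured pose: first roll, then translation in tool axes (mm)"
    o=observe();p=o["tool_pos"];y0=o["tool_rot"][2];yw=y0 if yaw is None else yaw
    d=(yw-y0+np.pi)%(2*np.pi)-np.pi
    c,s=np.cos(yw),np.sin(yw);v=(np.array([x,y,z])-p)*1000
    q1=np.arctan2(y,x);print("now",p.round(4),"yaw",round(y0,3),"| ROLL %.3f"%-d,"| T mm",np.round([c*v[0]+s*v[1],s*v[0]-c*v[1],-v[2]],1),"f",o["contact_force"].round(1),"open",round(o["opening"],4),"q6->",round((np.pi/2+q1-yw+np.pi)%(2*np.pi)-np.pi,2),"t",round(o["time"],1))
E
python3 - <<'E'
from h import *
ims={"top":cv2.imread("pics/top0.png")[:,:,::-1].copy(),"scene":cv2.imread("pics/scene0.png")[:,:,::-1].copy()}
H=hsvs(ims)
wood=M(H,lambda h,s,v:(s>75)&(h<28))
run("handle",wood,lambda x,y,a:pts_box(x,y,a,.096,.12,.064,.014),(.588,.385,-.17))
run("bar",wood,lambda x,y,a:pts_box(x,y,a,0,.018,.21,.022),(.662,.034,0.0))
br=M(H,lambda h,s,v:(s>110)&((h<16)|(h>172)))
for i,p in enumerate([(.54,-.236),(.418,-.225),(.333,-.291)]): run(f"g{i}",br,lambda x,y:pts_cyl(x,y,0,.018,.033),p)
bl=M(H,lambda h,s,v:(s>90)&(h>95)&(h<125))
run("tile",bl,lambda x,y,a:pts_box(x,y,a,0,.006,.13,.13),(.418,.270,0))
for c in H:
    nw=1-wood[c]; b=bx(c,pts_cyl(.487,-.017,.02,.02,.062),-1)
    u,v=proj(c,(.487,-.017,.02)).astype(int)
    n,l,s,cc=cv2.connectedComponentsWithStats(cv2.morphologyEx(nw,cv2.MORPH_OPEN,np.ones((3,3))));m=(l==l[v,u]);k=l[v,u]
    print(c,"plate comp",s[k],cc[k],back(c,*cc[k],.02),"expected area",cv2.contourArea(cv2.convexHull(np.array([proj(c,P) for P in pts_cyl(.487,-.017,.02,.02,.062)]).astype(np.float32))))
P=[back("top",155+x/2.5,80+y/2.5,.012) for x,y in [(352,272),(537,243),(558,367),(372,397)]]
for i in range(4): q=P[(i+1)%4]-P[i];print("board edge",np.linalg.norm(q).round(3),np.degrees(np.arctan2(q[1],q[0])).round(1))
print("board c",np.mean(P,0))
E
```

```text
handle ['top'] [ 0.5883  0.3911 -0.1449] iou 0.814
handle ['scene'] [ 0.5884  0.3929 -0.2107] iou 0.787
handle ['top', 'scene'] [ 0.5895  0.3916 -0.1716] iou 0.795Traceback (most recent call last):
  File "<stdin>", line 6, in <module>
  File "h.py", line 36, in run
    p,i=fit(masks,{c:bx(c,model(*p0),m) for c in cs},model,p0,d);print(name,cs,p.round(4),"iou",round(i,3))
        ~~~^^^^^^^^^^^^^^^^^^^^^^^^^^^^^^^^^^^^^^^^^^^^^^^^^^^^^
  File "h.py", line 29, in fit
    r=minimize(f,p0,method="Nelder-Mead",options=dict(initial_simplex=S,xatol=1e-4,fatol=1e-4));return r.x,1-r.fun
    res = _minimize_neldermead(fun, x0, args, callback, bounds=bounds,
                               **options)
    fxr = func(xr)
    fx = function(np.copy(x), *(wrapper_args + args))
  File "h.py", line 22, in f
    q=np.array([proj(c,P) for P in model(*p)]);q=(q-[b[0],b[1]]+.5)*K-.5
                ~~~~^^^^^
  File "h.py", line 4, in proj
    c=get_calibration(cam);W=c["world_from_camera"];q=W[:3,:3].T@(np.array(p,float)-W[:3,3]);q*=[1,-1,-1]
ValueError: time passes only in moves, steps and waits
```

```bash
sed -i '1,2c from cell import *\nimport numpy as np, cv2, functools\nget_calibration=functools.lru_cache(get_calibration)' h.py
cat > m1.py <<'E'
from h import *
ims={"top":cv2.imread("pics/top0.png")[:,:,::-1].copy(),"scene":cv2.imread("pics/scene0.png")[:,:,::-1].copy()}
H=hsvs(ims)
wood=M(H,lambda h,s,v:(s>75)&(h<28))
run("bar",wood,lambda x,y,a:pts_box(x,y,a,0,.018,.21,.022),(.662,.034,0.0))
br=M(H,lambda h,s,v:(s>110)&((h<16)|(h>172)))
for i,p in enumerate([(.54,-.236),(.418,-.225),(.333,-.291)]): run(f"g{i}",br,lambda x,y:pts_cyl(x,y,0,.018,.033),p)
bl=M(H,lambda h,s,v:(s>90)&(h>95)&(h<125))
run("tile",bl,lambda x,y,a:pts_box(x,y,a,0,.006,.13,.13),(.418,.270,0))
for c in H:
    nw=1-wood[c]
    u,v=proj(c,(.487,-.017,.02)).astype(int)
    n,l,s,cc=cv2.connectedComponentsWithStats(cv2.morphologyEx(nw,cv2.MORPH_OPEN,np.ones((3,3))));k=l[v,u]
    print(c,"plate comp",s[k],cc[k],back(c,*cc[k],.02),"expected area",cv2.contourArea(cv2.convexHull(np.array([proj(c,P) for P in pts_cyl(.487,-.017,.02,.02,.062)]).astype(np.float32))))
P=[back("top",155+x/2.5,80+y/2.5,.012) for x,y in [(352,272),(537,243),(558,367),(372,397)]]
for i in range(4): q=P[(i+1)%4]-P[i];print("board edge",np.linalg.norm(q).round(3),np.degrees(np.arctan2(q[1],q[0])).round(1))
print("board c",np.mean(P,0))
E
python3 m1.py; python3 -c "
from h import *
go(.589,.392,.2,np.pi-.17)"
```

```text
bar ['top'] [0.662  0.0344 0.0069] iou 0.822
bar ['scene'] [0.6514 0.035  0.0069] iou 0.517
bar ['top', 'scene'] [0.6607 0.0344 0.009 ] iou 0.665
g0 ['top'] [ 0.5425 -0.2359] iou 0.897
g0 ['scene'] [ 0.5412 -0.2347] iou 0.875
g0 ['top', 'scene'] [ 0.5427 -0.2356] iou 0.884
g1 ['top'] [ 0.4174 -0.2258] iou 0.916
g1 ['scene'] [ 0.4167 -0.2239] iou 0.874
g1 ['top', 'scene'] [ 0.4168 -0.225 ] iou 0.894
g2 ['top'] [ 0.3334 -0.2922] iou 0.91
g2 ['scene'] [ 0.3323 -0.2922] iou 0.866
g2 ['top', 'scene'] [ 0.3337 -0.2921] iou 0.887
tile ['top'] [ 0.4189  0.2703 -0.0234] iou 0.951
tile ['scene'] [ 0.4181  0.2724 -0.0318] iou 0.905
tile ['top', 'scene'] [ 0.4189  0.2706 -0.02  ] iou 0.927
top plate comp [ 314  185   45   46 1608] [336.23258706 207.37064677] [ 0.4819152 -0.0126357  0.02     ] expected area 1599.7196182226762
scene plate comp [     0      0    640    400 165063] [301.02766822 197.97760855] [0.41817836 0.03329973 0.02      ] expected area 971.1615455984138
board edge 0.208 -82.2
board edge 0.139 -172.6
board edge 0.206 98.0
board edge 0.14 8.4
board c [ 0.48193149 -0.01458489  0.012     ]
now [0.1591 0.5004 0.2268] yaw 2.834 | ROLL -0.138 | T mm [-442.1  -34.1   26.8] f [-0.2 -0.3 -0.5] open 0.0922 q6-> -0.81 t 1.6
```

Call:
step_arm:
  commands:
    - {"translation": [0, 0, 0], "roll": -0.069}
    - {"translation": [0, 0, 0], "roll": -0.069}
    - {"translation": [-24.6, -1.9, 1.5], "roll": 0}
    - {"translation": [-24.6, -1.9, 1.5], "roll": 0}
    - {"translation": [-24.6, -1.9, 1.5], "roll": 0}
    - {"translation": [-24.6, -1.9, 1.5], "roll": 0}
    - {"translation": [-24.6, -1.9, 1.5], "roll": 0}
    - {"translation": [-24.6, -1.9, 1.5], "roll": 0}
    - {"translation": [-24.6, -1.9, 1.5], "roll": 0}
    - {"translation": [-24.6, -1.9, 1.5], "roll": 0}
    - {"translation": [-24.6, -1.9, 1.5], "roll": 0}
    - {"translation": [-24.6, -1.9, 1.5], "roll": 0}
    - {"translation": [-24.6, -1.9, 1.5], "roll": 0}
    - {"translation": [-24.6, -1.9, 1.5], "roll": 0}
    - {"translation": [-24.6, -1.9, 1.5], "roll": 0}
    - {"translation": [-24.6, -1.9, 1.5], "roll": 0}
    - {"translation": [-24.6, -1.9, 1.5], "roll": 0}
    - {"translation": [-24.6, -1.9, 1.5], "roll": 0}
    - {"translation": [-24.6, -1.9, 1.5], "roll": 0}
    - {"translation": [-24.6, -1.9, 1.5], "roll": 0}
  fingers: 0.5

```text
time: 3.27
tool_pos: [0.5908, 0.3914, 0.1995]
tool_rot: [-3.142, -0.0, 2.972]
contact_force: [0.4, 0.6, 0.2]
opening: 0.0464
grip_force: 0.0
```

```bash
python3 -c "
from h import *
go(.5895,.392,.10,np.pi-.17)
im=read_camera('scene');u,v=proj('scene',(.5895,.392,.13)).astype(int);print(u,v)
cv2.imwrite('pics/s1.png',cv2.resize(im[v-60:v+60,u-80:u+80,::-1],None,fx=5,fy=5,interpolation=cv2.INTER_CUBIC))"
```

```text
now [0.5908 0.3914 0.1995] yaw 2.972 | ROLL 0.000 | T mm [ 1.4  0.4 99.5] f [0.4 0.6 0.2] open 0.0464 q6-> -0.81 t 3.3
418 153
```

View pics/s1.png

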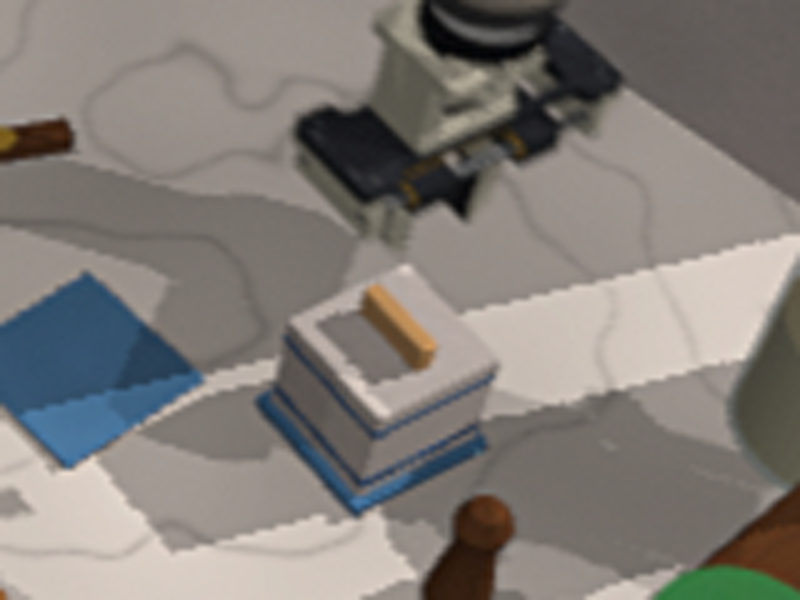

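The gripper (fingertips near crop 390,240) is above and behind the handle (crop 400,325) in this oblique view, as its height should make it look. I'll go down now.

Call:
step_arm:
  commands:
    - {"translation": [0.7, 0.2, 12], "roll": 0}
    - {"translation": [0.7, 0.2, 12], "roll": 0}
    - {"translation": [0, 0, 12], "roll": 0}
    - {"translation": [0, 0, 12], "roll": 0}
    - {"translation": [0, 0, 12], "roll": 0}
    - {"translation": [0, 0, 12], "roll": 0}
    - {"translation": [0, 0, 10], "roll": 0}
    - {"translation": [0, 0, 9], "roll": 0}
    - {"translation": [0, 0, 8], "roll": 0}
    - {"translation": [0, 0, 0], "roll": 0}

```text
time: 4.15
tool_pos: [0.5875, 0.3921, 0.0985]
tool_rot: [-3.14, -0.002, 2.972]
contact_force: [-1.1, -0.7, 0.7]
opening: 0.0457
grip_force: 0.0
```

Call:
step_arm:
  commands:
    - {"translation": [0, 0, 0], "roll": 0}
    - {"translation": [0, 0, 0], "roll": 0}
    - {"translation": [0, 0, 0], "roll": 0}
    - {"translation": [0, 0, 0], "roll": 0}
    - {"translation": [0, 0, 0], "roll": 0}
    - {"translation": [0, 0, 0], "roll": 0}
  fingers: 0
  grip_force: 40

```text
time: 4.65
tool_pos: [0.5885, 0.3919, 0.101]
tool_rot: [-3.141, 0.0, 2.972]
contact_force: [0.3, 0.1, -2.6]
opening: 0.0139
grip_force: 39.9
```

Call:
step_arm:
  commands:
    - {"translation": [0, 0, -3], "roll": 0}
    - {"translation": [0, 0, -5], "roll": 0}
    - {"translation": [0, 0, -6], "roll": 0}
    - {"translation": [0, 0, -6], "roll": 0}
    - {"translation": [0, 0, -6], "roll": 0}
    - {"translation": [0, 0, -6], "roll": 0}
    - {"translation": [0, 0, -7], "roll": 0}
    - {"translation": [0, 0, -7], "roll": 0}
    - {"translation": [0, 0, -7], "roll": 0}
    - {"translation": [0, 0, -7], "roll": 0}
    - {"translation": [0, 0, -7], "roll": 0}
    - {"translation": [0, 0, -7], "roll": 0}
    - {"translation": [0, 0, -7], "roll": 0}
    - {"translation": [0, 0, -7], "roll": 0}
    - {"translation": [0, 0, -6], "roll": 0}
    - {"translation": [0, 0, -5], "roll": 0}
    - {"translation": [0, 0, 0], "roll": 0}

```text
time: 6.07
tool_pos: [0.5889, 0.3927, 0.2013]
tool_rot: [3.14, 0.002, 2.972]
contact_force: [0.3, 0.1, -3.4]
opening: 0.0138
grip_force: 39.9
```

```bash
python3 -c "
from h import *
go(.419,.271,.2)
im=read_camera('scene');u,v=proj('scene',(.5895,.392,.13)).astype(int)
cv2.imwrite('pics/s2.png',cv2.resize(im[v-60:v+60,u-80:u+80,::-1],None,fx=5,fy=5,interpolation=cv2.INTER_CUBIC))"
```

```text
now [0.5889 0.3927 0.2013] yaw 2.972 | ROLL -0.000 | T mm [ 146.8 -148.7    1.3] f [ 0.3  0.1 -3.4] open 0.0138 q6-> -0.83 t 6.1
```

View pics/s2.png

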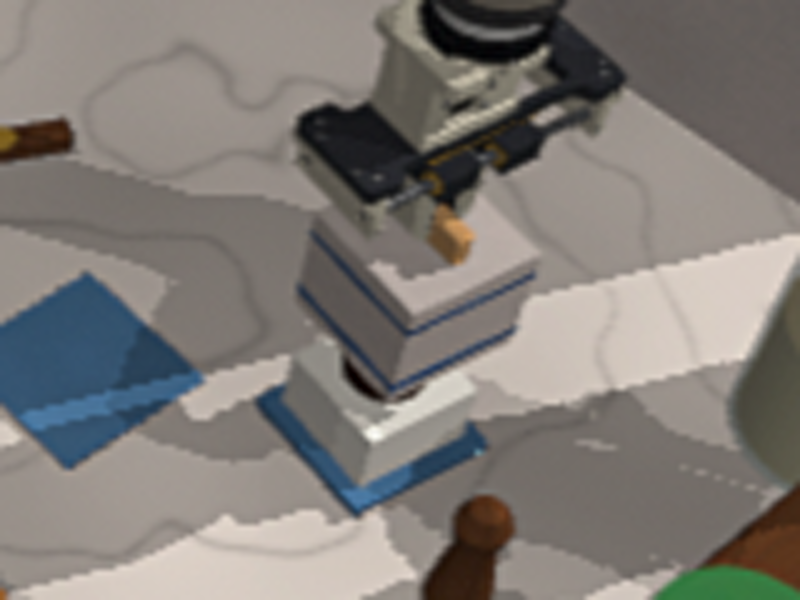

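The lid is clear of the base, and the dark chocolate biscuit shows at crop (365,375). Next it goes to the tile.

Call:
step_arm:
  commands:
    - {"translation": [6, -6, 0], "roll": 0}
    - {"translation": [10, -10, 0], "roll": 0}
    - {"translation": [10, -10, 0], "roll": 0}
    - {"translation": [10, -10, 0], "roll": 0}
    - {"translation": [10, -10, 0], "roll": 0}
    - {"translation": [10, -10, 0], "roll": 0}
    - {"translation": [10, -10, 0], "roll": 0}
    - {"translation": [10, -10, 0], "roll": 0}
    - {"translation": [10, -10, 0], "roll": 0}
    - {"translation": [10, -10, 0], "roll": 0}
    - {"translation": [10, -10, 0], "roll": 0}
    - {"translation": [10, -10, 0], "roll": 0}
    - {"translation": [10, -10, 0], "roll": 0}
    - {"translation": [10, -11, 0], "roll": 0}
    - {"translation": [7, -8, 0], "roll": 0}
    - {"translation": [4, -4, 0], "roll": 0}
    - {"translation": [0, 0, 0], "roll": 0}
    - {"translation": [0, 0, 0], "roll": 0}

```text
time: 7.62
tool_pos: [0.4187, 0.2706, 0.1999]
tool_rot: [3.141, 0.001, 2.972]
contact_force: [0.5, -0.2, -3.8]
opening: 0.0133
grip_force: 39.9
```

Call:
step_arm:
  commands:
    - {"translation": [0, 0, 8], "roll": 0}
    - {"translation": [0, 0, 8], "roll": 0}
    - {"translation": [0, 0, 8], "roll": 0}
    - {"translation": [0, 0, 8], "roll": 0}
    - {"translation": [0, 0, 8], "roll": 0}
    - {"translation": [0, 0, 8], "roll": 0}
    - {"translation": [0, 0, 8], "roll": 0}
    - {"translation": [0, 0, 8], "roll": 0}
    - {"translation": [0, 0, 8], "roll": 0}
    - {"translation": [0, 0, 8], "roll": 0}
    - {"translation": [0, 0, 8], "roll": 0}
    - {"translation": [0, 0, 6], "roll": 0}
    - {"translation": [0, 0, 4], "roll": 0}
    - {"translation": [0, 0, 0], "roll": 0}

```text
time: 8.78
tool_pos: [0.4179, 0.2702, 0.1008]
tool_rot: [-3.141, -0.001, 2.972]
contact_force: [-1.7, -0.0, -3.9]
opening: 0.0137
grip_force: 40.0
```

Call:
step_arm:
  commands:
    - {"translation": [0, 0, 1.5], "roll": 0}
    - {"translation": [0, 0, 1.5], "roll": 0}
    - {"translation": [0, 0, 1.5], "roll": 0}
    - {"translation": [0, 0, 1.5], "roll": 0}
    - {"translation": [0, 0, 0], "roll": 0}

```text
time: 9.2
tool_pos: [0.4183, 0.2704, 0.0956]
tool_rot: [-3.142, -0.0, 2.972]
contact_force: [-0.3, 0.4, -3.7]
opening: 0.014
grip_force: 40.0
```

Call:
step_arm:
  commands:
    - {"translation": [0, 0, 1], "roll": 0}
    - {"translation": [0, 0, 1], "roll": 0}
    - {"translation": [0, 0, 0], "roll": 0}

```text
time: 9.45
tool_pos: [0.4183, 0.2705, 0.0945]
tool_rot: [3.141, 0.0, 2.972]
contact_force: [-2.8, -0.3, 4.1]
opening: 0.0134
grip_force: 40.0
```

The lid stands on the tile: the force turned to +4 N at the expected height. I release it, rise and turn to face the gingers.

Call:
step_arm:
  commands:
    - {"translation": [0, 0, 0], "roll": 0}
    - {"translation": [0, 0, 0], "roll": 0}
    - {"translation": [0, 0, 0], "roll": 0}
    - {"translation": [0, 0, 0], "roll": 0}
    - {"translation": [0, 0, -5], "roll": 0}
    - {"translation": [0, 0, -10], "roll": 0}
    - {"translation": [0, 0, -15], "roll": 0}
    - {"translation": [0, 0, -20], "roll": 0}
    - {"translation": [0, 0, -25], "roll": 0}
    - {"translation": [0, 0, -25], "roll": 0}
    - {"translation": [0, 0, -25], "roll": 0}
  fingers: 0.5

```text
time: 10.37
tool_pos: [0.4182, 0.2704, 0.2209]
tool_rot: [3.141, 0.001, 2.972]
contact_force: [0.6, 0.4, 0.2]
opening: 0.0458
grip_force: 0.0
```

Call:
step_arm:
  commands:
    - {"translation": [0, 0, 0], "roll": 0.115}
    - {"translation": [0, 0, 0], "roll": 0.115}
    - {"translation": [0, 0, 0], "roll": 0.115}
    - {"translation": [0, 0, 0], "roll": 0.115}
    - {"translation": [0, 0, 0], "roll": 0.115}
    - {"translation": [0, 0, 0], "roll": 0.115}
    - {"translation": [0, 0, 0], "roll": 0.115}
    - {"translation": [0, 0, 0], "roll": 0.115}
    - {"translation": [0, 0, 0], "roll": 0.115}
    - {"translation": [0, 0, 0], "roll": 0.115}
    - {"translation": [0, 0, 0], "roll": 0.112}
    - {"translation": [0, 0, 0], "roll": 0}
  fingers: 1

```text
time: 11.37
tool_pos: [0.4184, 0.2705, 0.2197]
tool_rot: [3.14, -0.0, 1.706]
contact_force: [-0.7, -0.2, 0.0]
opening: 0.0921
grip_force: 0.0
```

```bash
python3 - <<'E'
from h import *
ims={c:read_camera(c) for c in("top","scene")}
for c in ims: cv2.imwrite(f"pics/{c}3.png",ims[c][:,:,::-1])
go(.417,-.225,.1,1.71)
H=hsvs(ims)
d=M({k:H[k] for k in H},lambda h,s,v:(v<85)&((h<18)|(h>170))&(s>60))
for c in d:
    u,v=proj(c,(.592,.39,.08)).astype(int);print(c,u,v)
run("choc",d,lambda x,y:pts_cyl(x,y,.062,.08,.03),(.59,.39))
a=ims["top"][100:280,150:350,::-1];b=ims["scene"][110:230,330:480,::-1]
cv2.imwrite("pics/c3.png",np.vstack([cv2.resize(a,(400,360)),cv2.resize(b,(400,240*400//300))[:240]]))
E
```

```text
now [0.4184 0.2705 0.2194] yaw 1.713 | ROLL 0.003 | T mm [-490.5  -70.1  119.4] f [-0.5  0.5  0.1] open 0.0915 q6-> -0.63 t 11.5
top 183 166
scene 415 164
choc ['top'] [0.587  0.3946] iou 0.721
choc ['scene'] [0.5853 0.3948] iou 0.688
choc ['top', 'scene'] [0.5871 0.3952] iou 0.705
```

View pics/c3.png

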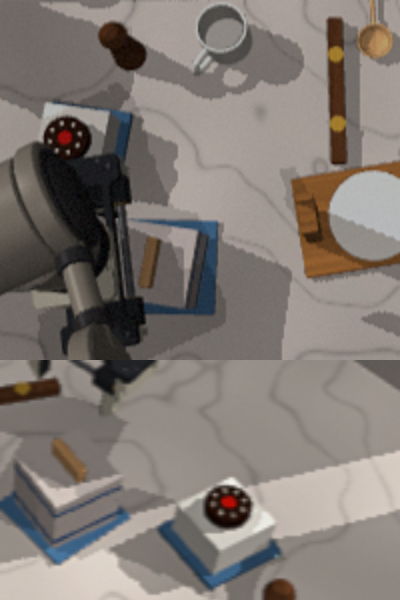

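The lid stands on the tile (crop 165,265) and the chocolate biscuit lies on the platform, cherry up. Moving to ginger g1.

Call:
step_arm:
  commands:
    - {"translation": [-12, -2, 0], "roll": 0}
    - {"translation": [-26, -4, 0], "roll": 0}
    - {"translation": [-26, -4, 0], "roll": 0}
    - {"translation": [-26, -4, 0], "roll": 0}
    - {"translation": [-26, -4, 0], "roll": 0}
    - {"translation": [-26, -4, 0], "roll": 0}
    - {"translation": [-26, -4, 0], "roll": 0}
    - {"translation": [-26, -4, 0], "roll": 0}
    - {"translation": [-26, -4, 0], "roll": 0}
    - {"translation": [-26, -4, 0], "roll": 0}
    - {"translation": [-26, -4, 0], "roll": 0}
    - {"translation": [-26, -4, 0], "roll": 0}
    - {"translation": [-26, -4, 0], "roll": 0}
    - {"translation": [-26, -4, 0], "roll": 0}
    - {"translation": [-26, -4, 0], "roll": 0}
    - {"translation": [-26, -4, 0], "roll": 0}
    - {"translation": [-26, -4, 0], "roll": 0}
    - {"translation": [-26, -4, 0], "roll": 0}
    - {"translation": [-26, -2, 0], "roll": 0}
    - {"translation": [-10, 0, 0], "roll": 0}

```text
time: 13.13
tool_pos: [0.4142, -0.2281, 0.2189]
tool_rot: [3.142, 0.001, 1.71]
contact_force: [-0.5, 0.3, 0.8]
opening: 0.0919
grip_force: 0.0
```

Call:
step_arm:
  commands:
    - {"translation": [0, 0, 20], "roll": 0}
    - {"translation": [0, 0, 25], "roll": 0}
    - {"translation": [0, 0, 25], "roll": 0}
    - {"translation": [0, 0, 25], "roll": 0}
    - {"translation": [0, 0, 25], "roll": 0}
    - {"translation": [0, 0, 20], "roll": 0}
    - {"translation": [0, 0, 15], "roll": 0}
    - {"translation": [0, 0, 10], "roll": 0}
    - {"translation": [0, 0, 0], "roll": 0}

```text
time: 13.88
tool_pos: [0.4134, -0.2237, 0.052]
tool_rot: [-3.139, -0.003, 1.711]
contact_force: [0.2, -0.1, -0.2]
opening: 0.0917
grip_force: 0.0
```

```bash
python3 -c "
from h import *
go(.417,-.225,.006,1.71)"
```

```text
now [ 0.4134 -0.2237  0.052 ] yaw 1.711 | ROLL 0.001 | T mm [-1.8  3.4 46. ] f [ 0.2 -0.1 -0.2] open 0.0917 q6-> -0.63 t 13.9
```

Call:
step_arm:
  commands:
    - {"translation": [-1, 1.5, 12], "roll": 0}
    - {"translation": [0, 1.5, 12], "roll": 0}
    - {"translation": [0, 0, 10], "roll": 0}
    - {"translation": [0, 0, 7], "roll": 0}
    - {"translation": [0, 0, 4], "roll": 0}
    - {"translation": [0, 0, 0], "roll": 0}

```text
time: 14.38
tool_pos: [0.4178, -0.2252, 0.0086]
tool_rot: [-3.141, -0.001, 1.71]
contact_force: [0.4, 0.4, -0.7]
opening: 0.0918
grip_force: 0.0
```

Call:
step_arm:
  commands:
    - {"translation": [0, 0, 0], "roll": 0}
    - {"translation": [0, 0, 0], "roll": 0}
    - {"translation": [0, 0, 0], "roll": 0}
    - {"translation": [0, 0, 0], "roll": 0}
    - {"translation": [0, 0, 0], "roll": 0}
    - {"translation": [0, 0, 0], "roll": 0}
  fingers: 0
  grip_force: 25

```text
time: 14.88
tool_pos: [0.4182, -0.2255, 0.0091]
tool_rot: [3.141, 0.0, 1.71]
contact_force: [-0.1, 0.5, 3.5]
opening: 0.0651
grip_force: 25.0
```

Call:
step_arm:
  commands:
    - {"translation": [0, 0, -5], "roll": 0}
    - {"translation": [0, 0, -10], "roll": 0}
    - {"translation": [0, 0, -20], "roll": 0}
    - {"translation": [0, 0, -25], "roll": 0}
    - {"translation": [0, 0, -25], "roll": 0}
    - {"translation": [0, 0, -25], "roll": 0}
    - {"translation": [0, 0, -25], "roll": 0}
    - {"translation": [0, 0, -25], "roll": 0}
    - {"translation": [0, 0, -25], "roll": 0}
    - {"translation": [0, 0, -15], "roll": 0}
    - {"translation": [0, 0, 0], "roll": 0}

```text
time: 15.8
tool_pos: [0.4193, -0.2263, 0.2128]
tool_rot: [3.136, 0.005, 1.71]
contact_force: [0.6, -0.4, -0.6]
opening: 0.0653
grip_force: 25.0
```

```bash
python3 -c "
from h import *
go(.482,-.0135,.024,1.71)"
```

```text
now [ 0.4193 -0.2263  0.2128] yaw 1.71 | ROLL -0.000 | T mm [202.   91.6 188.8] f [ 0.6 -0.4 -0.6] open 0.0653 q6-> -0.17 t 15.8
```

Call:
step_arm:
  commands:
    - {"translation": [8, 3.6, 0], "roll": 0}
    - {"translation": [14, 6.4, 0], "roll": 0}
    - {"translation": [14, 6.4, 0], "roll": 0}
    - {"translation": [14, 6.4, 0], "roll": 0}
    - {"translation": [14, 6.4, 0], "roll": 0}
    - {"translation": [14, 6.4, 0], "roll": 0}
    - {"translation": [14, 6.4, 0], "roll": 0}
    - {"translation": [14, 6.4, 0], "roll": 0}
    - {"translation": [14, 6.4, 0], "roll": 0}
    - {"translation": [14, 6.4, 0], "roll": 0}
    - {"translation": [14, 6.4, 0], "roll": 0}
    - {"translation": [14, 6.4, 0], "roll": 0}
    - {"translation": [14, 6.4, 0], "roll": 0}
    - {"translation": [14, 6.4, 0], "roll": 0}
    - {"translation": [8, 3.5, 0], "roll": 0}
    - {"translation": [4, 1.3, 0], "roll": 0}
    - {"translation": [0, 0, 0], "roll": 0}
    - {"translation": [0, 0, 0], "roll": 0}

```text
time: 17.3
tool_pos: [0.4803, -0.0127, 0.2082]
tool_rot: [-3.141, -0.0, 1.71]
contact_force: [0.3, 0.4, -1.5]
opening: 0.065
grip_force: 25.0
```

```bash
python3 - <<'E'
from h import *
ims={"top":cv2.imread("pics/top0.png")[:,:,::-1].copy(),"scene":cv2.imread("pics/scene0.png")[:,:,::-1].copy()}
H=hsvs(ims)
nw=M(H,lambda h,s,v:~((s>75)&(h<28)))
for c in nw:
    b=bx(c,pts_cyl(.484,-.0135,.02,.02,.064),2);m=np.zeros_like(nw[c]);m[b[1]:b[3],b[0]:b[2]]=nw[c][b[1]:b[3],b[0]:b[2]]
    n,l,s,cc=cv2.connectedComponentsWithStats(cv2.morphologyEx(m,cv2.MORPH_OPEN,np.ones((3,3))));k=1+np.argmax(s[1:,4]);nw[c]=(l==k).astype(np.uint8)
run("plate",nw,lambda x,y:pts_cyl(x,y,.02,.02,.062),(.484,-.0135),m=2)
# upright tops by board fit in top view: wood mask incl plate
w=M(H,lambda h,s,v:(s>75)&(h<28))
run("stand-board",{c:w[c]|nw[c] for c in w},lambda x,y,a:pts_box(x,y,a,.0,.012,.14,.21),(.482,-.0135,.14),cams=("top",))
go(.482,-.0135,.029,1.71)
im=read_camera("scene");u,v=proj("scene",(.482,-.0135,.1)).astype(int)
cv2.imwrite("pics/s4.png",cv2.resize(im[v-80:v+80,u-80:u+80,::-1],None,fx=3.7,fy=3.7,interpolation=cv2.INTER_CUBIC))
E
```

```text
plate ['top'] [ 0.4825 -0.0126] iou 0.928
plate ['scene'] [ 0.485  -0.0123] iou 0.793
plate ['top', 'scene'] [ 0.4831 -0.0125] iou 0.856
stand-board ['top'] [ 0.4832 -0.0136  0.1412] iou 0.926
now [ 0.4803 -0.0127  0.2082] yaw 1.71 | ROLL 0.000 | T mm [ -1.    1.5 179.2] f [ 0.3  0.4 -1.5] open 0.065 q6-> -0.17 t 17.3
```

View pics/s4.png

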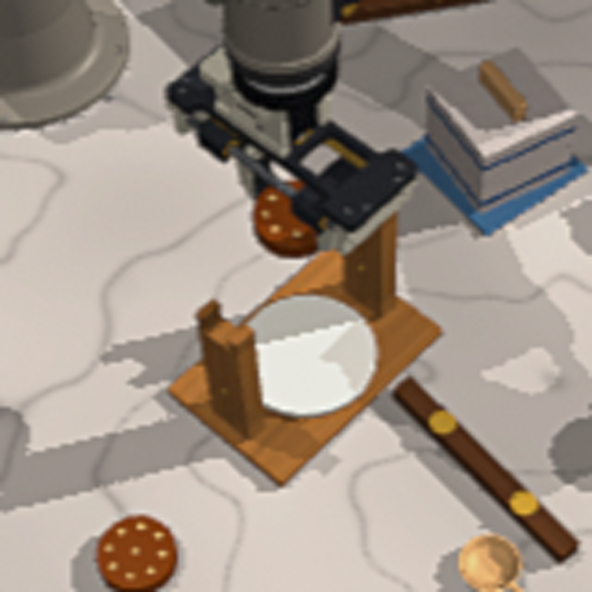

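The held ginger is at crop (285,215) above the plate (315,355), and the gripper's long side is parallel to the uprights. Lowering it now.

Call:
step_arm:
  commands:
    - {"translation": [0, 1, 15], "roll": 0}
    - {"translation": [0, 1, 20], "roll": 0}
    - {"translation": [0, 0, 20], "roll": 0}
    - {"translation": [0, 0, 20], "roll": 0}
    - {"translation": [0, 0, 20], "roll": 0}
    - {"translation": [0, 0, 20], "roll": 0}
    - {"translation": [0, 0, 20], "roll": 0}
    - {"translation": [0, 0, 15], "roll": 0}
    - {"translation": [0, 0, 10], "roll": 0}
    - {"translation": [0, 0, 6], "roll": 0}
    - {"translation": [0, 0, 4], "roll": 0}
    - {"translation": [0, 0, 0], "roll": 0}
    - {"translation": [0, 0, 0], "roll": 0}

```text
time: 18.43
tool_pos: [0.483, -0.0126, 0.0391]
tool_rot: [3.141, 0.0, 1.709]
contact_force: [0.2, 0.2, -0.1]
opening: 0.0653
grip_force: 25.0
```

```bash
python3 -c "
from h import *
go(.4828,-.0127,.029,1.71)"
```

```text
now [ 0.483  -0.0126  0.0391] yaw 1.709 | ROLL -0.001 | T mm [-0.  -0.2 10.1] f [ 0.2  0.2 -0.1] open 0.0653 q6-> -0.17 t 18.4
```

Call:
step_arm:
  commands:
    - {"translation": [0, 0, 3], "roll": 0}
    - {"translation": [0, 0, 2], "roll": 0}
    - {"translation": [0, 0, 2], "roll": 0}
    - {"translation": [0, 0, 1.5], "roll": 0}
    - {"translation": [0, 0, 1], "roll": 0}
    - {"translation": [0, 0, 0], "roll": 0}

```text
time: 18.93
tool_pos: [0.4827, -0.0123, 0.0291]
tool_rot: [-3.142, -0.0, 1.71]
contact_force: [-0.4, 1.1, -0.5]
opening: 0.0647
grip_force: 25.0
```

Call:
step_arm:
  commands:
    - {"translation": [0, 0, 0], "roll": 0}
    - {"translation": [0, 0, 0], "roll": 0}
    - {"translation": [0, 0, 0], "roll": 0}
    - {"translation": [0, 0, 0], "roll": 0}
    - {"translation": [0, 0, -5], "roll": 0}
    - {"translation": [0, 0, -10], "roll": 0}
    - {"translation": [0, 0, -20], "roll": 0}
    - {"translation": [0, 0, -25], "roll": 0}
    - {"translation": [0, 0, -25], "roll": 0}
    - {"translation": [0, 0, -25], "roll": 0}
    - {"translation": [0, 0, -25], "roll": 0}
    - {"translation": [0, 0, -25], "roll": 0}
    - {"translation": [0, 0, -15], "roll": 0}
  fingers: 0.87

```text
time: 20.02
tool_pos: [0.4834, -0.0125, 0.208]
tool_rot: [3.137, 0.001, 1.71]
contact_force: [-0.7, -0.2, 0.8]
opening: 0.0797
grip_force: 0.0
```

```bash
python3 -c "
from h import *
go(.5425,-.2356,.05,1.71)"
```

```text
now [ 0.4834 -0.0125  0.208 ] yaw 1.71 | ROLL -0.000 | T mm [-229.2   27.5  158. ] f [-0.7 -0.2  0.8] open 0.0797 q6-> -0.55 t 20.0
```

Call:
step_arm:
  commands:
    - {"translation": [-12, 1.5, 0], "roll": 0}
    - {"translation": [-22, 2.5, 0], "roll": 0}
    - {"translation": [-24, 3, 0], "roll": 0}
    - {"translation": [-24, 3, 0], "roll": 0}
    - {"translation": [-24, 3, 0], "roll": 0}
    - {"translation": [-24, 3, 0], "roll": 0}
    - {"translation": [-24, 3, 0], "roll": 0}
    - {"translation": [-24, 3, 0], "roll": 0}
    - {"translation": [-24, 3, 0], "roll": 0}
    - {"translation": [-16, 2, 20], "roll": 0}
    - {"translation": [-11, 0.5, 25], "roll": 0}
    - {"translation": [0, 0, 30], "roll": 0}
    - {"translation": [0, 0, 30], "roll": 0}
    - {"translation": [0, 0, 30], "roll": 0}
    - {"translation": [0, 0, 15], "roll": 0}
    - {"translation": [0, 0, 8], "roll": 0}
    - {"translation": [0, 0, 0], "roll": 0}
    - {"translation": [0, 0, 0], "roll": 0}
  fingers: 1

```text
time: 21.52
tool_pos: [0.5418, -0.2358, 0.0465]
tool_rot: [3.141, 0.0, 1.71]
contact_force: [0.0, 0.5, -0.0]
opening: 0.0917
grip_force: 0.0
```

```bash
python3 -c "
from h import *
go(.5425,-.2356,.007,1.71)"
```

```text
now [ 0.5418 -0.2358  0.0465] yaw 1.71 | ROLL -0.000 | T mm [ 0.1  0.8 39.5] f [ 0.   0.5 -0. ] open 0.0917 q6-> -0.55 t 21.5
```

Call:
step_arm:
  commands:
    - {"translation": [0, 0.8, 12], "roll": 0}
    - {"translation": [0, 0, 12], "roll": 0}
    - {"translation": [0, 0, 8], "roll": 0}
    - {"translation": [0, 0, 5], "roll": 0}
    - {"translation": [0, 0, 1], "roll": 0}
    - {"translation": [0, 0, 0], "roll": 0}

```text
time: 22.02
tool_pos: [0.5423, -0.2351, 0.0077]
tool_rot: [-3.141, -0.001, 1.71]
contact_force: [-0.8, 0.1, 0.1]
opening: 0.0916
grip_force: 0.0
```

Call:
step_arm:
  commands:
    - {"translation": [0, 0, 0], "roll": 0}
    - {"translation": [0, 0, 0], "roll": 0}
    - {"translation": [0, 0, 0], "roll": 0}
    - {"translation": [0, 0, 0], "roll": 0}
    - {"translation": [0, 0, 0], "roll": 0}
    - {"translation": [0, 0, 0], "roll": 0}
  fingers: 0
  grip_force: 25

```text
time: 22.52
tool_pos: [0.5427, -0.2353, 0.0085]
tool_rot: [3.141, 0.0, 1.71]
contact_force: [-0.9, 0.8, 1.1]
opening: 0.0652
grip_force: 25.0
```

Call:
step_arm:
  commands:
    - {"translation": [0, 0, -5], "roll": 0}
    - {"translation": [0, 0, -10], "roll": 0}
    - {"translation": [0, 0, -20], "roll": 0}
    - {"translation": [0, 0, -25], "roll": 0}
    - {"translation": [0, 0, -25], "roll": 0}
    - {"translation": [0, 0, -25], "roll": 0}
    - {"translation": [0, 0, -25], "roll": 0}
    - {"translation": [0, 0, -25], "roll": 0}
    - {"translation": [0, 0, -25], "roll": 0}
    - {"translation": [0, 0, -15], "roll": 0}
    - {"translation": [0, 0, 0], "roll": 0}

```text
time: 23.43
tool_pos: [0.5439, -0.236, 0.213]
tool_rot: [3.135, 0.005, 1.71]
contact_force: [1.3, -1.3, 0.4]
opening: 0.0652
grip_force: 25.0
```

```bash
python3 -c "
from h import *
go(.4828,-.0127,.047,1.71)"
```

```text
now [ 0.5439 -0.236   0.213 ] yaw 1.71 | ROLL -0.000 | T mm [229.7 -29.5 166. ] f [ 1.3 -1.3  0.4] open 0.0652 q6-> -0.17 t 23.4
```

Call:
step_arm:
  commands:
    - {"translation": [8, -1, 0], "roll": 0}
    - {"translation": [16, -2, 0], "roll": 0}
    - {"translation": [20, -2.5, 0], "roll": 0}
    - {"translation": [20, -2.5, 0], "roll": 0}
    - {"translation": [20, -2.5, 0], "roll": 0}
    - {"translation": [20, -2.5, 0], "roll": 0}
    - {"translation": [20, -2.5, 0], "roll": 0}
    - {"translation": [20, -2.5, 0], "roll": 0}
    - {"translation": [20, -2.5, 0], "roll": 0}
    - {"translation": [20, -2.5, 0], "roll": 0}
    - {"translation": [20, -2.5, 0], "roll": 0}
    - {"translation": [14, -2, 0], "roll": 0}
    - {"translation": [8, -1, 0], "roll": 0}
    - {"translation": [4, 0, 0], "roll": 0}
    - {"translation": [0, 0, 0], "roll": 0}
    - {"translation": [0, 0, 0], "roll": 0}
    - {"translation": [0, 0, 0], "roll": 0}

```text
time: 24.85
tool_pos: [0.4825, -0.012, 0.208]
tool_rot: [-3.141, 0.0, 1.709]
contact_force: [-0.1, 0.2, -0.3]
opening: 0.0652
grip_force: 25.0
```

```bash
python3 -c "
from h import *
go(.4828,-.0127,.047,1.71)"
```

```text
now [ 0.4825 -0.012   0.208 ] yaw 1.709 | ROLL -0.001 | T mm [ -0.7   0.2 161. ] f [-0.1  0.2 -0.3] open 0.0652 q6-> -0.17 t 24.9
```

Call:
step_arm:
  commands:
    - {"translation": [-0.7, 0, 15], "roll": 0}
    - {"translation": [0, 0, 20], "roll": 0}
    - {"translation": [0, 0, 20], "roll": 0}
    - {"translation": [0, 0, 20], "roll": 0}
    - {"translation": [0, 0, 20], "roll": 0}
    - {"translation": [0, 0, 20], "roll": 0}
    - {"translation": [0, 0, 15], "roll": 0}
    - {"translation": [0, 0, 10], "roll": 0}
    - {"translation": [0, 0, 6], "roll": 0}
    - {"translation": [0, 0, 4], "roll": 0}
    - {"translation": [0, 0, 3], "roll": 0}
    - {"translation": [0, 0, 3], "roll": 0}
    - {"translation": [0, 0, 2], "roll": 0}
    - {"translation": [0, 0, 2], "roll": 0}
    - {"translation": [0, 0, 1], "roll": 0}
    - {"translation": [0, 0, 0], "roll": 0}

```text
time: 26.18
tool_pos: [0.4825, -0.0121, 0.0472]
tool_rot: [3.141, -0.0, 1.71]
contact_force: [-0.2, -0.5, -0.7]
opening: 0.0654
grip_force: 25.0
```

Call:
step_arm:
  commands:
    - {"translation": [0, 0, 0], "roll": 0}
    - {"translation": [0, 0, 0], "roll": 0}
    - {"translation": [0, 0, 0], "roll": 0}
    - {"translation": [0, 0, 0], "roll": 0}
    - {"translation": [0, 0, -5], "roll": 0}
    - {"translation": [0, 0, -10], "roll": 0}
    - {"translation": [0, 0, -20], "roll": 0}
    - {"translation": [0, 0, -25], "roll": 0}
    - {"translation": [0, 0, -25], "roll": 0}
    - {"translation": [0, 0, -25], "roll": 0}
    - {"translation": [0, 0, -25], "roll": 0}
    - {"translation": [0, 0, -20], "roll": 0}
    - {"translation": [0, 0, -7], "roll": 0}
    - {"translation": [0, 0, 0], "roll": 0}
  fingers: 0.87

```text
time: 27.35
tool_pos: [0.4833, -0.0123, 0.211]
tool_rot: [3.138, 0.001, 1.71]
contact_force: [0.0, 1.0, 0.4]
opening: 0.0799
grip_force: 0.0
```

```bash
python3 -c "
from h import *
go(.3335,-.292,.05,1.71)"
```

```text
now [ 0.4833 -0.0123  0.211 ] yaw 1.71 | ROLL -0.000 | T mm [-256.2 -187.2  161. ] f [0.  1.  0.4] open 0.0799 q6-> -0.86 t 27.4
```

Call:
step_arm:
  commands:
    - {"translation": [-10, -7, 0], "roll": 0}
    - {"translation": [-20, -14.5, 0], "roll": 0}
    - {"translation": [-20, -14.5, 0], "roll": 0}
    - {"translation": [-20, -14.5, 0], "roll": 0}
    - {"translation": [-20, -14.5, 0], "roll": 0}
    - {"translation": [-20, -14.5, 0], "roll": 0}
    - {"translation": [-20, -14.5, 0], "roll": 0}
    - {"translation": [-20, -14.5, 0], "roll": 0}
    - {"translation": [-20, -14.5, 0], "roll": 0}
    - {"translation": [-20, -14.5, 0], "roll": 0}
    - {"translation": [-20, -14.5, 0], "roll": 0}
    - {"translation": [-20, -14.5, 20], "roll": 0}
    - {"translation": [-17, -13.5, 25], "roll": 0}
    - {"translation": [-9, -7, 30], "roll": 0}
    - {"translation": [0, 0, 30], "roll": 0}
    - {"translation": [0, 0, 30], "roll": 0}
    - {"translation": [0, 0, 18], "roll": 0}
    - {"translation": [0, 0, 7], "roll": 0}
    - {"translation": [0, 0, 0], "roll": 0}
    - {"translation": [0, 0, 0], "roll": 0}
  fingers: 1

```text
time: 29.02
tool_pos: [0.3323, -0.2914, 0.049]
tool_rot: [-3.141, -0.001, 1.71]
contact_force: [0.8, -1.0, 0.1]
opening: 0.092
grip_force: 0.0
```

```bash
python3 - <<'E'
from h import *
go(.3335,-.292,.007,1.71)
ims={c:read_camera(c) for c in("top","scene")};H=hsvs(ims)
br=M(H,lambda h,s,v:(s>110)&((h<16)|(h>172)))
cv2.imwrite("pics/s5.png",np.vstack([cv2.resize(ims["top"][90:240,280:480,::-1],(800,600))[:, :],])[:600])
run("stack",br,lambda x,y:pts_cyl(x,y,.02,.056,.033),(.4828,-.0127),cams=("top","scene"),m=2)
E
```

```text
now [ 0.3323 -0.2914  0.049 ] yaw 1.71 | ROLL -0.000 | T mm [-0.7  1.1 42. ] f [ 0.8 -1.   0.1] open 0.092 q6-> -0.86 t 29.0
stack ['top'] [ 0.4804 -0.0126] iou 0.91
stack ['scene'] [ 0.4743 -0.0065] iou 0.82
stack ['top', 'scene'] [ 0.4792 -0.0122] iou 0.832
```

View pics/s5.png

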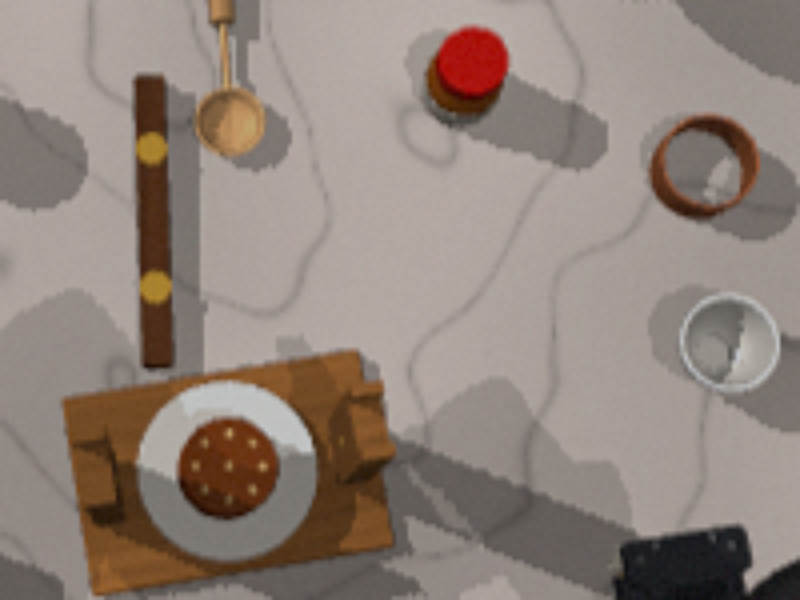

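The two stacked gingers (crop 228,468) are centred on the plate (228,470). Next is the third.

Call:
step_arm:
  commands:
    - {"translation": [-0.5, 1, 12], "roll": 0}
    - {"translation": [0, 0, 12], "roll": 0}
    - {"translation": [0, 0, 9], "roll": 0}
    - {"translation": [0, 0, 5], "roll": 0}
    - {"translation": [0, 0, 3], "roll": 0}
    - {"translation": [0, 0, 0], "roll": 0}

```text
time: 29.62
tool_pos: [0.3338, -0.2918, 0.0081]
tool_rot: [-3.142, -0.0, 1.71]
contact_force: [-1.1, 0.3, 0.9]
opening: 0.092
grip_force: 0.0
```

Call:
step_arm:
  commands:
    - {"translation": [0, 0, 0], "roll": 0}
    - {"translation": [0, 0, 0], "roll": 0}
    - {"translation": [0, 0, 0], "roll": 0}
    - {"translation": [0, 0, 0], "roll": 0}
    - {"translation": [0, 0, 0], "roll": 0}
    - {"translation": [0, 0, 0], "roll": 0}
  fingers: 0
  grip_force: 25

```text
time: 30.12
tool_pos: [0.334, -0.292, 0.0084]
tool_rot: [3.141, 0.0, 1.71]
contact_force: [-0.5, -0.4, 1.9]
opening: 0.0655
grip_force: 25.0
```

Call:
step_arm:
  commands:
    - {"translation": [0, 0, -5], "roll": 0}
    - {"translation": [0, 0, -10], "roll": 0}
    - {"translation": [0, 0, -20], "roll": 0}
    - {"translation": [0, 0, -25], "roll": 0}
    - {"translation": [0, 0, -25], "roll": 0}
    - {"translation": [0, 0, -25], "roll": 0}
    - {"translation": [0, 0, -25], "roll": 0}
    - {"translation": [0, 0, -25], "roll": 0}
    - {"translation": [0, 0, -25], "roll": 0}
    - {"translation": [0, 0, -18], "roll": 0}
    - {"translation": [0, 0, 0], "roll": 0}

```text
time: 31.03
tool_pos: [0.3349, -0.2932, 0.215]
tool_rot: [3.138, 0.006, 1.71]
contact_force: [0.3, -0.2, -0.6]
opening: 0.0652
grip_force: 25.0
```

```bash
python3 -c "
from h import *
go(.4828,-.0127,.065,1.71)"
```

```text
now [ 0.3349 -0.2932  0.215 ] yaw 1.71 | ROLL -0.000 | T mm [257.3 185.4 150. ] f [ 0.3 -0.2 -0.6] open 0.0652 q6-> -0.17 t 31.0
```

Call:
step_arm:
  commands:
    - {"translation": [8, 6, 0], "roll": 0}
    - {"translation": [16, 11.5, 0], "roll": 0}
    - {"translation": [19, 13.7, 0], "roll": 0}
    - {"translation": [19, 13.7, 0], "roll": 0}
    - {"translation": [19, 13.7, 0], "roll": 0}
    - {"translation": [19, 13.7, 0], "roll": 0}
    - {"translation": [19, 13.7, 0], "roll": 0}
    - {"translation": [19, 13.7, 0], "roll": 0}
    - {"translation": [19, 13.7, 0], "roll": 0}
    - {"translation": [19, 13.7, 0], "roll": 0}
    - {"translation": [19, 13.7, 0], "roll": 0}
    - {"translation": [19, 13.7, 0], "roll": 0}
    - {"translation": [19, 13.7, 0], "roll": 0}
    - {"translation": [14, 10, 0], "roll": 0}
    - {"translation": [7, 5, 0], "roll": 0}
    - {"translation": [3, 2.2, 0], "roll": 0}
    - {"translation": [0, 0, 0], "roll": 0}
    - {"translation": [0, 0, 0], "roll": 0}
    - {"translation": [0, 0, 0], "roll": 0}

```text
time: 32.62
tool_pos: [0.4813, -0.0124, 0.211]
tool_rot: [-3.141, 0.0, 1.709]
contact_force: [-1.2, -0.9, -1.0]
opening: 0.0654
grip_force: 25.0
```

```bash
python3 -c "
from h import *
go(.4828,-.0127,.065,1.71)"
```

```text
now [ 0.4813 -0.0124  0.211 ] yaw 1.709 | ROLL -0.001 | T mm [ -0.5   1.4 146. ] f [-1.2 -0.9 -1. ] open 0.0654 q6-> -0.17 t 32.6
```

Call:
step_arm:
  commands:
    - {"translation": [-0.5, 1.2, 15], "roll": 0}
    - {"translation": [0, 0, 20], "roll": 0}
    - {"translation": [0, 0, 20], "roll": 0}
    - {"translation": [0, 0, 20], "roll": 0}
    - {"translation": [0, 0, 20], "roll": 0}
    - {"translation": [0, 0, 15], "roll": 0}
    - {"translation": [0, 0, 10], "roll": 0}
    - {"translation": [0, 0, 8], "roll": 0}
    - {"translation": [0, 0, 5], "roll": 0}
    - {"translation": [0, 0, 4], "roll": 0}
    - {"translation": [0, 0, 3], "roll": 0}
    - {"translation": [0, 0, 2], "roll": 0}
    - {"translation": [0, 0, 2], "roll": 0}
    - {"translation": [0, 0, 1], "roll": 0}
    - {"translation": [0, 0, 1], "roll": 0}
    - {"translation": [0, 0, 0], "roll": 0}

```text
time: 33.95
tool_pos: [0.4832, -0.012, 0.0653]
tool_rot: [3.141, -0.0, 1.71]
contact_force: [0.2, 0.4, -1.3]
opening: 0.0653
grip_force: 25.0
```

Call:
step_arm:
  commands:
    - {"translation": [0, 0, 0], "roll": 0}
    - {"translation": [0, 0, 0], "roll": 0}
    - {"translation": [0, 0, 0], "roll": 0}
    - {"translation": [0, 0, 0], "roll": 0}
    - {"translation": [0, 0, -5], "roll": 0}
    - {"translation": [0, 0, -10], "roll": 0}
    - {"translation": [0, 0, -20], "roll": 0}
    - {"translation": [0, 0, -25], "roll": 0}
    - {"translation": [0, 0, -25], "roll": 0}
    - {"translation": [0, 0, -25], "roll": 0}
    - {"translation": [0, 0, -25], "roll": 0}
    - {"translation": [0, 0, -15], "roll": 0}
    - {"translation": [0, 0, 0], "roll": 0}
  fingers: 0.87

```text
time: 35.03
tool_pos: [0.4848, -0.0123, 0.219]
tool_rot: [3.135, 0.002, 1.71]
contact_force: [0.5, 0.2, 0.2]
opening: 0.0799
grip_force: 0.0
```

```bash
python3 -c "
from h import *
go(.5865,.3945,.12,1.71)"
```

```text
now [ 0.4848 -0.0123  0.219 ] yaw 1.71 | ROLL -0.000 | T mm [388.7 157.2  99. ] f [0.5 0.2 0.2] open 0.0799 q6-> 0.45 t 35.0
```

Call:
step_arm:
  commands:
    - {"translation": [10, 4, 0], "roll": 0}
    - {"translation": [22, 9, 0], "roll": 0}
    - {"translation": [24, 9.7, 0], "roll": 0}
    - {"translation": [24, 9.7, 0], "roll": 0}
    - {"translation": [24, 9.7, 0], "roll": 0}
    - {"translation": [24, 9.7, 0], "roll": 0}
    - {"translation": [24, 9.7, 0], "roll": 0}
    - {"translation": [24, 9.7, 0], "roll": 0}
    - {"translation": [24, 9.7, 0], "roll": 0}
    - {"translation": [24, 9.7, 0], "roll": 0}
    - {"translation": [24, 9.7, 0], "roll": 0}
    - {"translation": [24, 9.7, 0], "roll": 0}
    - {"translation": [24, 9.7, 0], "roll": 0}
    - {"translation": [24, 9.7, 0], "roll": 0}
    - {"translation": [24, 9.7, 0], "roll": 0}
    - {"translation": [24, 9.7, 20], "roll": 0}
    - {"translation": [14, 6, 25], "roll": 0}
    - {"translation": [6.7, 2.4, 30], "roll": 0}
    - {"translation": [0, 0, 20], "roll": 0}
    - {"translation": [0, 0, 0], "roll": 0}
  fingers: 1

```text
time: 36.7
tool_pos: [0.5808, 0.3943, 0.1119]
tool_rot: [-3.129, 0.004, 1.711]
contact_force: [-1.3, -1.2, -0.7]
opening: 0.0918
grip_force: 0.0
```

```bash
python3 - <<'E'
from h import *
go(.5865,.3945,.069,1.71)
im=read_camera('scene');u,v=proj('scene',(.5865,.3945,.1)).astype(int)
cv2.imwrite('pics/s6.png',cv2.resize(im[v-50:v+50,u-60:u+60,::-1],None,fx=5,fy=5,interpolation=cv2.INTER_CUBIC))
ims={c:read_camera(c) for c in("top",)};H=hsvs(ims)
br=M(H,lambda h,s,v:(s>110)&((h<16)|(h>172)))
run("stack",br,lambda x,y:pts_cyl(x,y,.02,.074,.033),(.4828,-.0127),cams=("top",),m=2)
E
```

```text
now [0.5808 0.3943 0.1119] yaw 1.711 | ROLL 0.001 | T mm [-0.6  5.7 42.9] f [-1.3 -1.2 -0.7] open 0.0918 q6-> 0.45 t 36.7
stack ['top'] [ 0.4811 -0.0126] iou 0.913
```

View pics/s6.png

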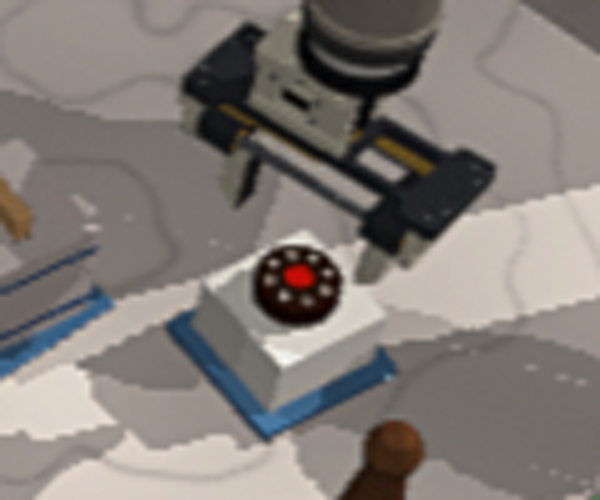

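Fingertips are at crop (240,200) and (370,265), and the chocolate at (298,280) lies below their middle. I'll descend with a small pause to settle.

Call:
step_arm:
  commands:
    - {"translation": [0, 0, 0], "roll": 0}
    - {"translation": [0, 1, 6], "roll": 0}
    - {"translation": [0, 1, 6], "roll": 0}
    - {"translation": [0, 0, 6], "roll": 0}
    - {"translation": [0, 0, 0], "roll": 0}
    - {"translation": [0, 0, 0], "roll": 0}

```text
time: 37.3
tool_pos: [0.5867, 0.3947, 0.1018]
tool_rot: [-3.141, 0.0, 1.71]
contact_force: [-0.1, 1.2, 1.3]
opening: 0.0919
grip_force: 0.0
```

```bash
python3 -c "
from h import *
go(.5865,.3945,.069,1.71)"
```

```text
now [0.5867 0.3947 0.1018] yaw 1.71 | ROLL -0.000 | T mm [-0.2 -0.2 32.8] f [-0.1  1.2  1.3] open 0.0919 q6-> 0.45 t 37.3
```

Call:
step_arm:
  commands:
    - {"translation": [0, 0, 8], "roll": 0}
    - {"translation": [0, 0, 8], "roll": 0}
    - {"translation": [0, 0, 8], "roll": 0}
    - {"translation": [0, 0, 5], "roll": 0}
    - {"translation": [0, 0, 3], "roll": 0}
    - {"translation": [0, 0, 0], "roll": 0}

```text
time: 37.8
tool_pos: [0.5864, 0.3947, 0.0689]
tool_rot: [-3.14, 0.001, 1.71]
contact_force: [0.5, -0.1, -0.3]
opening: 0.0919
grip_force: 0.0
```

Call:
step_arm:
  commands:
    - {"translation": [0, 0, 0], "roll": 0}
    - {"translation": [0, 0, 0], "roll": 0}
    - {"translation": [0, 0, 0], "roll": 0}
    - {"translation": [0, 0, 0], "roll": 0}
    - {"translation": [0, 0, 0], "roll": 0}
    - {"translation": [0, 0, 0], "roll": 0}
    - {"translation": [0, 0, 0], "roll": 0}
  fingers: 0
  grip_force: 25

```text
time: 38.38
tool_pos: [0.587, 0.3951, 0.0706]
tool_rot: [3.141, -0.0, 1.71]
contact_force: [-0.2, 0.3, 1.1]
opening: 0.0591
grip_force: 25.0
```

Call:
step_arm:
  commands:
    - {"translation": [0, 0, -5], "roll": 0}
    - {"translation": [0, 0, -10], "roll": 0}
    - {"translation": [0, 0, -20], "roll": 0}
    - {"translation": [0, 0, -25], "roll": 0}
    - {"translation": [0, 0, -25], "roll": 0}
    - {"translation": [0, 0, -25], "roll": 0}
    - {"translation": [0, 0, -25], "roll": 0}
    - {"translation": [0, 0, -10], "roll": 0}
    - {"translation": [0, 0, 0], "roll": 0}

```text
time: 39.13
tool_pos: [0.588, 0.3956, 0.2194]
tool_rot: [3.135, -0.002, 1.71]
contact_force: [-0.4, 0.2, -0.8]
opening: 0.0592
grip_force: 25.0
```

```bash
python3 -c "
from h import *
go(.4824,-.0127,.083,1.71)"
```

```text
now [0.588  0.3956 0.2194] yaw 1.71 | ROLL -0.000 | T mm [-389.7 -161.3  136.4] f [-0.4  0.2 -0.8] open 0.0592 q6-> -0.17 t 39.1
```

Call:
step_arm:
  commands:
    - {"translation": [-8, -3, 0], "roll": 0}
    - {"translation": [-18, -7, 0], "roll": 0}
    - {"translation": [-24, -10, 0], "roll": 0}
    - {"translation": [-24, -10, 0], "roll": 0}
    - {"translation": [-24, -10, 0], "roll": 0}
    - {"translation": [-24, -10, 0], "roll": 0}
    - {"translation": [-24, -10, 0], "roll": 0}
    - {"translation": [-24, -10, 0], "roll": 0}
    - {"translation": [-24, -10, 0], "roll": 0}
    - {"translation": [-24, -10, 0], "roll": 0}
    - {"translation": [-24, -10, 0], "roll": 0}
    - {"translation": [-24, -10, 0], "roll": 0}
    - {"translation": [-24, -10, 0], "roll": 0}
    - {"translation": [-24, -10, 0], "roll": 0}
    - {"translation": [-24, -10, 0], "roll": 0}
    - {"translation": [-24, -10, 0], "roll": 0}
    - {"translation": [-15, -6, 0], "roll": 0}
    - {"translation": [-8, -3, 0], "roll": 0}
    - {"translation": [-3, -1, 0], "roll": 0}
    - {"translation": [0, 0, 0], "roll": 0}

```text
time: 40.8
tool_pos: [0.4819, -0.0116, 0.2146]
tool_rot: [-3.141, -0.001, 1.709]
contact_force: [-0.4, 0.7, -0.1]
opening: 0.0591
grip_force: 25.0
```

Call:
step_arm:
  commands:
    - {"translation": [0, 0, 0], "roll": 0}
    - {"translation": [0, 0, 0], "roll": 0}

```text
time: 40.97
tool_pos: [0.4823, -0.0105, 0.215]
tool_rot: [-3.141, -0.0, 1.711]
contact_force: [-0.2, 0.1, -0.6]
opening: 0.0588
grip_force: 25.0
```

```bash
python3 -c "
from h import *
go(.4824,-.0127,.083,1.71)"
```

```text
now [ 0.4823 -0.0105  0.215 ] yaw 1.711 | ROLL 0.001 | T mm [ -2.2  -0.2 132. ] f [-0.2  0.1 -0.6] open 0.0588 q6-> -0.17 t 41.0
```

Call:
step_arm:
  commands:
    - {"translation": [-1, 0, 15], "roll": 0}
    - {"translation": [-1, 0, 20], "roll": 0}
    - {"translation": [0, 0, 20], "roll": 0}
    - {"translation": [0, 0, 20], "roll": 0}
    - {"translation": [0, 0, 20], "roll": 0}
    - {"translation": [0, 0, 12], "roll": 0}
    - {"translation": [0, 0, 8], "roll": 0}
    - {"translation": [0, 0, 5], "roll": 0}
    - {"translation": [0, 0, 4], "roll": 0}
    - {"translation": [0, 0, 3], "roll": 0}
    - {"translation": [0, 0, 2], "roll": 0}
    - {"translation": [0, 0, 1.5], "roll": 0}
    - {"translation": [0, 0, 1], "roll": 0}
    - {"translation": [0, 0, 0], "roll": 0}

```text
time: 42.13
tool_pos: [0.4826, -0.0135, 0.0838]
tool_rot: [3.141, 0.0, 1.71]
contact_force: [0.7, -0.3, -0.6]
opening: 0.0593
grip_force: 25.0
```

Call:
step_arm:
  commands:
    - {"translation": [0, 0, 0], "roll": 0}
    - {"translation": [0, 0, 0], "roll": 0}
    - {"translation": [0, 0, 0], "roll": 0}
    - {"translation": [0, 0, 0], "roll": 0}
    - {"translation": [0, 0, -5], "roll": 0}
    - {"translation": [0, 0, -10], "roll": 0}
    - {"translation": [0, 0, -20], "roll": 0}
    - {"translation": [0, 0, -25], "roll": 0}
    - {"translation": [0, 0, -25], "roll": 0}
    - {"translation": [0, 0, -25], "roll": 0}
    - {"translation": [0, 0, -25], "roll": 0}
    - {"translation": [0, 0, 0], "roll": 0}
  fingers: 0.8

```text
time: 43.13
tool_pos: [0.4848, -0.0138, 0.2239]
tool_rot: [3.133, 0.003, 1.71]
contact_force: [-0.2, 0.7, 0.1]
opening: 0.0734
grip_force: 0.0
```

Call:
step_arm:
  commands:
    - {"translation": [-20, 0, 0], "roll": 0}
    - {"translation": [-35, 0, 0], "roll": 0}
    - {"translation": [-35, 0, 0], "roll": 0}
    - {"translation": [-35, 0, 0], "roll": 0}
    - {"translation": [-35, 0, 0], "roll": 0}
    - {"translation": [-20, 0, 0], "roll": 0}
    - {"translation": [0, 0, 0], "roll": -0.12}
    - {"translation": [0, 0, 0], "roll": -0.12}
    - {"translation": [0, 0, 0], "roll": -0.12}
    - {"translation": [0, 0, 0], "roll": -0.12}
    - {"translation": [0, 0, 0], "roll": -0.12}
    - {"translation": [0, 0, 0], "roll": -0.12}
    - {"translation": [0, 0, 0], "roll": -0.12}
    - {"translation": [0, 0, 0], "roll": -0.12}
    - {"translation": [0, 0, 0], "roll": -0.12}
    - {"translation": [0, 0, 0], "roll": -0.12}
    - {"translation": [0, 0, 0], "roll": -0.12}
    - {"translation": [0, 0, 0], "roll": -0.11}
    - {"translation": [0, 0, 0], "roll": 0}
  fingers: 0.6

```text
time: 44.72
tool_pos: [0.5072, -0.1916, 0.2185]
tool_rot: [3.141, -0.0, -3.14]
contact_force: [0.3, -0.5, -0.2]
opening: 0.0553
grip_force: 0.0
```

```bash
cat > mb.py <<'E'
from h import *
ims={c:read_camera(c) for c in("top","scene")};H=hsvs(ims)
wood=M(H,lambda h,s,v:(((s>75)&(h<28))))
p=None
for d in search_frame("top","bar_mid"): print(np.round(d["at"],3),d["confidence"])
m={"top":cv2.morphologyEx(((H["top"][:,:,1]>75)&(H["top"][:,:,0]<28)&((H["top"][:,:,2]<150)|(H["top"][:,:,0]>18))).astype(np.uint8),cv2.MORPH_CLOSE,np.ones((3,3)))}
p=run("bar",{"top":wood["top"],"scene":wood["scene"]},lambda x,y,a:pts_box(x,y,a,0,.018,.21,.022),(.662,.034,0.0),m=4)
d=M(H,lambda h,s,v:(v<100)&(s>60)&((h<18)|(h>170)))
run("choc",d,lambda x,y:pts_cyl(x,y,.074,.092,.03),(.4824,-.0127),m=2)
go(.6615,.0344,.1,np.pi)
a=ims["top"][90:240,280:380,::-1];b=ims["scene"][160:280,250:400,::-1]
cv2.imwrite("pics/s7.png",np.hstack([cv2.resize(a,(400,600)),cv2.resize(b,(400,320))[:600] if 0 else np.vstack([cv2.resize(b,(400,320)),np.zeros((280,400,3),np.uint8)])]))
E
python3 mb.py
```

```text
[0.652 0.064 0.025] 0.75
[0.221 0.364 0.018] 0.75
[ 0.776 -0.023  0.015] 0.34
bar ['top'] [0.6517 0.065  0.0148] iou 0.872
bar ['scene'] [0.6509 0.0654 0.0193] iou 0.574
bar ['top', 'scene'] [0.6529 0.0649 0.0215] iou 0.712
choc ['top'] [ 0.4794 -0.0133] iou 0.818
choc ['scene'] [ 0.4861 -0.0168] iou 0.808
choc ['top', 'scene'] [ 0.4806 -0.0139] iou 0.757
now [ 0.5073 -0.1916  0.2186] yaw 3.136 | ROLL -0.005 | T mm [-154.2  226.   118.6] f [ 0.4  0.2 -0.3] open 0.0549 q6-> -1.52 t 44.9
```

View pics/s7.png

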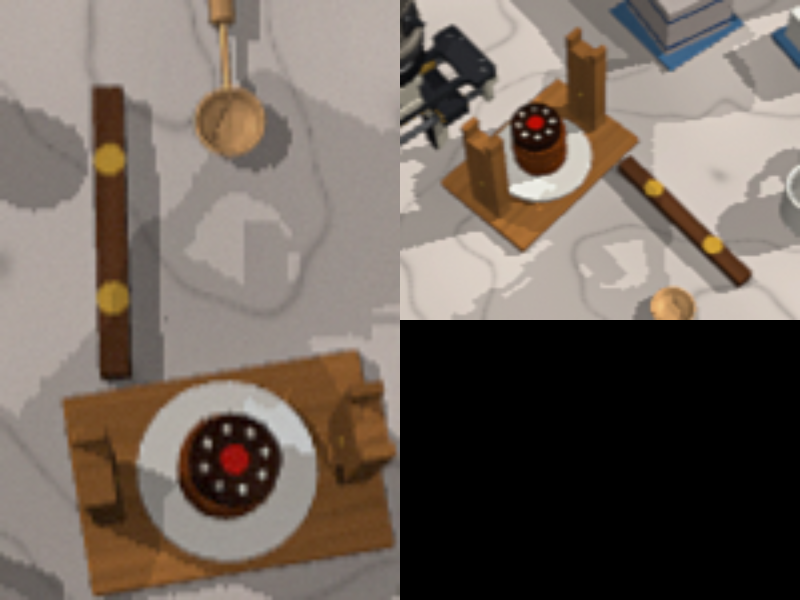

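The bar has been knocked aside to about (0.652, 0.065) and lies flat, just clear of the board (crop 112,235). The stack is complete and centred (choc at crop 232,462). Going to the bar.

Call:
step_arm:
  commands:
    - {"translation": [0, 0, 0], "roll": -0.022}
    - {"translation": [-6, 10, 0], "roll": 0}
    - {"translation": [-11, 20, 0], "roll": 0}
    - {"translation": [-12, 22, 0], "roll": 0}
    - {"translation": [-12, 22, 0], "roll": 0}
    - {"translation": [-12, 22, 0], "roll": 0}
    - {"translation": [-12, 22, 0], "roll": 0}
    - {"translation": [-12, 22, 0], "roll": 0}
    - {"translation": [-12, 22, 0], "roll": 0}
    - {"translation": [-12, 22, 0], "roll": 0}
    - {"translation": [-12, 22, 0], "roll": 0}
    - {"translation": [-12, 22, 0], "roll": 0}
    - {"translation": [-10, 17, 20], "roll": 0}
    - {"translation": [-8, 8, 25], "roll": 0}
    - {"translation": [-2, 4, 30], "roll": 0}
    - {"translation": [0, 0, 30], "roll": 0}
    - {"translation": [0, 0, 25], "roll": 0}
    - {"translation": [0, 0, 20], "roll": 0}
    - {"translation": [0, 0, 10], "roll": 0}
    - {"translation": [0, 0, 0], "roll": 0}

```text
time: 46.53
tool_pos: [0.6457, 0.069, 0.056]
tool_rot: [3.141, -0.005, -3.122]
contact_force: [-0.8, 0.2, 0.0]
opening: 0.0549
grip_force: 0.0
```

Call:
step_arm:
  commands:
    - {"translation": [0, 0, 0], "roll": 0}
    - {"translation": [0, 0, 0], "roll": 0}

```text
time: 46.7
tool_pos: [0.6483, 0.0685, 0.0604]
tool_rot: [3.142, 0.003, -3.122]
contact_force: [0.0, 0.2, 0.7]
opening: 0.0548
grip_force: 0.0
```

```bash
python3 - <<'E'
from h import *
go(.652,.0648,.006,-np.pi+.018)
im=read_camera('scene')
cv2.imwrite('pics/s8.png',cv2.resize(im[180:290,280:420,::-1],None,fx=5,fy=5,interpolation=cv2.INTER_CUBIC))
E
```

```text
now [0.6483 0.0685 0.0604] yaw -3.122 | ROLL 0.002 | T mm [-3.6 -3.7 54.4] f [0.  0.2 0.7] open 0.0548 q6-> -1.49 t 46.7
```

View pics/s8.png

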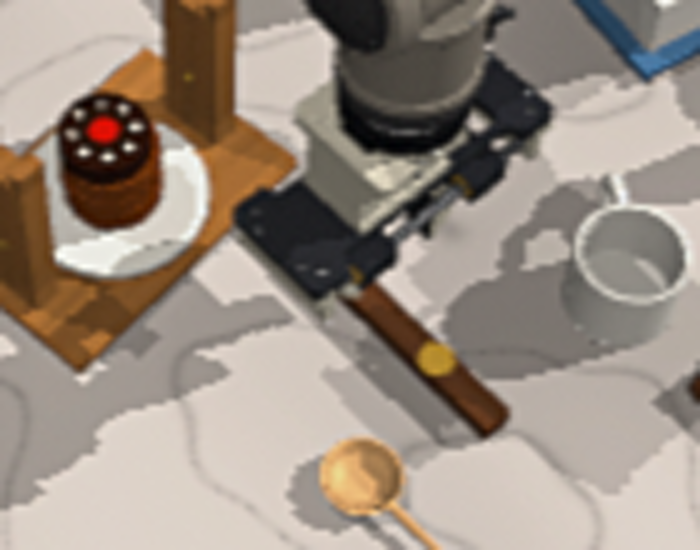

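The gripper straddles the bar's middle, with the far stud in view at crop (435,358). Correcting, descending and gripping.

Call:
step_arm:
  commands:
    - {"translation": [-2, -2, 10], "roll": 0}
    - {"translation": [-1.6, -1.7, 12], "roll": 0}
    - {"translation": [0, 0, 12], "roll": 0}
    - {"translation": [0, 0, 10], "roll": 0}
    - {"translation": [0, 0, 6], "roll": 0}
    - {"translation": [0, 0, 3], "roll": 0}
    - {"translation": [0, 0, 0], "roll": 0}
    - {"translation": [0, 0, 0], "roll": 0}

```text
time: 47.42
tool_pos: [0.651, 0.0646, 0.0057]
tool_rot: [3.142, 0.0, -3.121]
contact_force: [-0.6, -0.4, 0.2]
opening: 0.0553
grip_force: 0.0
```

Call:
step_arm:
  commands:
    - {"translation": [0, 0, 0], "roll": 0}
    - {"translation": [0, 0, 0], "roll": 0}
    - {"translation": [0, 0, 0], "roll": 0}
    - {"translation": [0, 0, 0], "roll": 0}
    - {"translation": [0, 0, 0], "roll": 0}
    - {"translation": [0, 0, 0], "roll": 0}
  fingers: 0
  grip_force: 40

```text
time: 47.92
tool_pos: [0.651, 0.0645, 0.006]
tool_rot: [-3.142, 0.0, -3.121]
contact_force: [-0.1, 0.2, 0.8]
opening: 0.0214
grip_force: 40.0
```

Call:
step_arm:
  commands:
    - {"translation": [0, 0, -5], "roll": 0}
    - {"translation": [0, 0, -10], "roll": 0}
    - {"translation": [0, 0, -20], "roll": 0}
    - {"translation": [0, 0, -25], "roll": 0}
    - {"translation": [0, 0, -25], "roll": 0}
    - {"translation": [0, 0, -25], "roll": 0}
    - {"translation": [0, 0, -25], "roll": 0}
    - {"translation": [0, 0, -25], "roll": 0}
    - {"translation": [0, 0, -25], "roll": 0}
    - {"translation": [0, 0, -25], "roll": 0}
    - {"translation": [0, 0, -10], "roll": 0}
    - {"translation": [0, 0, 0], "roll": 0}

```text
time: 48.92
tool_pos: [0.652, 0.0646, 0.2295]
tool_rot: [-3.141, 0.006, -3.121]
contact_force: [-0.5, 0.2, 0.3]
opening: 0.0216
grip_force: 40.0
```

```bash
python3 - <<'E'
from h import *
go(.4828,-.0127,.21,1.712)
E
```

```text
now [0.652  0.0646 0.2295] yaw -3.121 | ROLL 1.450 | T mm [ -52.7 -178.4   19.5] f [-0.5  0.2  0.3] open 0.0216 q6-> -0.17 t 48.9
```

Call:
step_arm:
  commands:
    - {"translation": [0, 0, 0], "roll": 0.05}
    - {"translation": [0, 0, 0], "roll": 0.1}
    - {"translation": [0, 0, 0], "roll": 0.1}
    - {"translation": [0, 0, 0], "roll": 0.1}
    - {"translation": [0, 0, 0], "roll": 0.1}
    - {"translation": [0, 0, 0], "roll": 0.1}
    - {"translation": [0, 0, 0], "roll": 0.1}
    - {"translation": [0, 0, 0], "roll": 0.1}
    - {"translation": [0, 0, 0], "roll": 0.1}
    - {"translation": [0, 0, 0], "roll": 0.1}
    - {"translation": [0, 0, 0], "roll": 0.1}
    - {"translation": [0, 0, 0], "roll": 0.1}
    - {"translation": [0, 0, 0], "roll": 0.1}
    - {"translation": [0, 0, 0], "roll": 0.1}
    - {"translation": [0, 0, 0], "roll": 0.07}
    - {"translation": [0, 0, 0], "roll": 0.03}
    - {"translation": [0, 0, 0], "roll": 0}

```text
time: 50.33
tool_pos: [0.6501, 0.0646, 0.2237]
tool_rot: [-3.138, -0.001, 1.711]
contact_force: [0.0, -1.0, -1.4]
opening: 0.022
grip_force: 40.0
```

Call:
step_arm:
  commands:
    - {"translation": [-2, -6, 0], "roll": 0}
    - {"translation": [-4, -13, 0], "roll": 0}
    - {"translation": [-5, -16, 0], "roll": 0}
    - {"translation": [-5, -16, 0], "roll": 0}
    - {"translation": [-5, -16, 0], "roll": 0}
    - {"translation": [-5, -16, 0], "roll": 0}
    - {"translation": [-5, -16, 0], "roll": 0}
    - {"translation": [-5, -16, 0], "roll": 0}
    - {"translation": [-5, -16, 0], "roll": 0}
    - {"translation": [-4, -16, 0], "roll": 0}
    - {"translation": [-4, -14, 0], "roll": 0}
    - {"translation": [-2, -10, 0], "roll": 0}
    - {"translation": [-1, -5, 0], "roll": 0}
    - {"translation": [0, -2, 0], "roll": 0}
    - {"translation": [0, 0, 0], "roll": 0}
    - {"translation": [0, 0, 0], "roll": 0}
    - {"translation": [0, 0, 0], "roll": 0}

```text
time: 51.75
tool_pos: [0.4825, -0.0118, 0.2256]
tool_rot: [3.141, -0.0, 1.712]
contact_force: [0.2, 0.4, -0.5]
opening: 0.0213
grip_force: 40.0
```

```bash
python3 - <<'E'
from h import *
go(.4828,-.0127,.152,1.712)
ims={c:read_camera(c) for c in("top","scene")}
a=ims["top"][140:240,270:400,::-1];b=ims["scene"][140:260,240:380,::-1]
cv2.imwrite("pics/s9.png",np.hstack([cv2.resize(a,(400,308)),np.vstack([cv2.resize(b,(360,308))])]))
E
```

```text
now [ 0.4825 -0.0118  0.2256] yaw 1.712 | ROLL 0.000 | T mm [-1.   0.2 73.6] f [ 0.2  0.4 -0.5] open 0.0213 q6-> -0.17 t 51.8
```

View pics/s9.png

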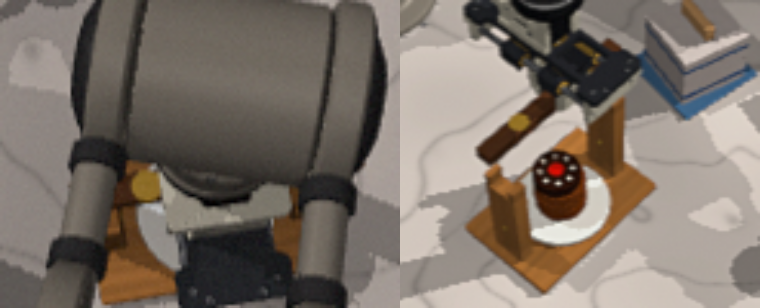

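The bar is held level over both uprights (right image: bar at 515,125, left fork at 500,185). Lowering.

Call:
step_arm:
  commands:
    - {"translation": [-1, 0, 8], "roll": 0}
    - {"translation": [0, 0, 10], "roll": 0}
    - {"translation": [0, 0, 10], "roll": 0}
    - {"translation": [0, 0, 8], "roll": 0}
    - {"translation": [0, 0, 6], "roll": 0}
    - {"translation": [0, 0, 4], "roll": 0}
    - {"translation": [0, 0, 4], "roll": 0}
    - {"translation": [0, 0, 4], "roll": 0}
    - {"translation": [0, 0, 4], "roll": 0}
    - {"translation": [0, 0, 4], "roll": 0}
    - {"translation": [0, 0, 4], "roll": 0}
    - {"translation": [0, 0, 3], "roll": 0}
    - {"translation": [0, 0, 0], "roll": 0}
    - {"translation": [0, 0, 0], "roll": 0}

```text
time: 53.02
tool_pos: [0.482, -0.0129, 0.1566]
tool_rot: [-3.141, -0.0, 1.712]
contact_force: [0.2, -0.1, -1.3]
opening: 0.0217
grip_force: 40.0
```

```bash
python3 - <<'E'
from h import *
go(.4828,-.0127,.151,1.712)
im=read_camera('scene')
cv2.imwrite('pics/s10.png',cv2.resize(im[150:260,250:380,::-1],None,fx=5,fy=5,interpolation=cv2.INTER_CUBIC))
E
```

```text
now [ 0.482  -0.0129  0.1566] yaw 1.712 | ROLL -0.000 | T mm [0.1 0.8 5.6] f [ 0.2 -0.1 -1.3] open 0.0217 q6-> -0.17 t 53.0
```

View pics/s10.png

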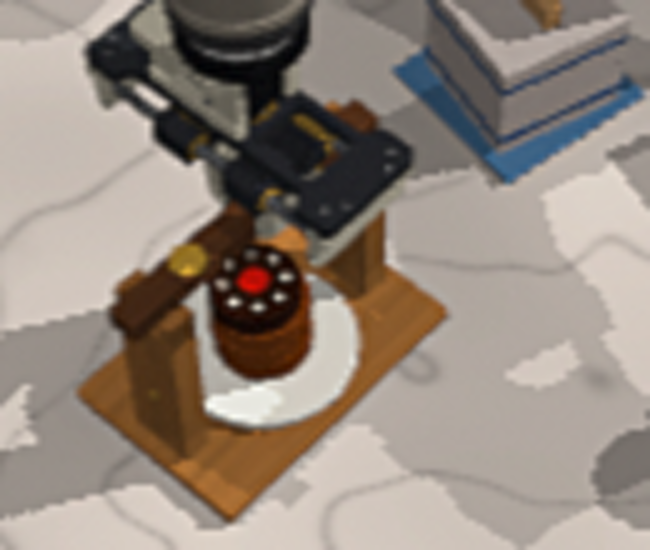

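The bar is between the prongs of the near fork (crop 165,285) and there is no contact force yet. I lower the last few mm.

Call:
step_arm:
  commands:
    - {"translation": [0, 0.5, 2], "roll": 0}
    - {"translation": [0, 0, 1.5], "roll": 0}
    - {"translation": [0, 0, 1.2], "roll": 0}
    - {"translation": [0, 0, 1], "roll": 0}
    - {"translation": [0, 0, 0], "roll": 0}
    - {"translation": [0, 0, 0], "roll": 0}

```text
time: 53.57
tool_pos: [0.4826, -0.0128, 0.151]
tool_rot: [3.142, -0.0, 1.712]
contact_force: [0.2, 0.1, -0.3]
opening: 0.0216
grip_force: 40.0
```

Call:
step_arm:
  commands:
    - {"translation": [0, 0, 0], "roll": 0}
    - {"translation": [0, 0, 0], "roll": 0}
    - {"translation": [0, 0, 0], "roll": 0}
    - {"translation": [0, 0, 0], "roll": 0}
    - {"translation": [0, 0, 0], "roll": 0}
    - {"translation": [0, 0, -4], "roll": 0}
    - {"translation": [0, 0, -8], "roll": 0}
    - {"translation": [0, 0, -15], "roll": 0}
    - {"translation": [0, 0, -20], "roll": 0}
    - {"translation": [0, 0, -20], "roll": 0}
    - {"translation": [0, 0, -20], "roll": 0}
    - {"translation": [-15, 0, 0], "roll": 0}
    - {"translation": [-30, 0, 0], "roll": 0}
    - {"translation": [-30, 0, 0], "roll": 0}
    - {"translation": [-30, 0, 0], "roll": 0}
    - {"translation": [-30, 0, 0], "roll": 0}
    - {"translation": [-30, 0, 0], "roll": 0}
    - {"translation": [-20, 0, 0], "roll": 0}
    - {"translation": [0, 0, 0], "roll": 0}
    - {"translation": [0, 0, 0], "roll": 0}
  fingers: 0.5

```text
time: 55.23
tool_pos: [0.5084, -0.1967, 0.2383]
tool_rot: [3.141, -0.0, 1.71]
contact_force: [0.7, 0.1, -0.5]
opening: 0.0461
grip_force: 0.0
```

```bash
python3 - <<'E'
from h import *
go(.4828,-.0127,.25,1.712)
ims={c:read_camera(c) for c in("top","scene")};H=hsvs(ims)
dk=M(H,lambda h,s,v:((v<95)&(s>60)&(h<20))|((h>18)&(h<28)&(s>110)))
run("bar",dk,lambda x,y,a:pts_box(x,y,a,.145,.163,.21,.022),(.4828,-.0127,1.712),m=1)
a=ims["top"][110:290,190:410,::-1];b=ims["scene"][130:260,240:440,::-1]
cv2.imwrite("pics/s11.png",np.hstack([cv2.resize(a,(400,327)),cv2.resize(b,(400,327))]))
E
```

```text
now [ 0.5084 -0.1967  0.2383] yaw 1.71 | ROLL -0.002 | T mm [185.8   0.5 -11.7] f [ 0.7  0.1 -0.5] open 0.0461 q6-> -0.17 t 55.2
bar ['top'] [ 0.4821 -0.0178  1.7108] iou 0.685
bar ['scene'] [ 0.4862 -0.0182  1.7558] iou 0.417
bar ['top', 'scene'] [ 0.4827 -0.0176  1.716 ] iou 0.538
```

View pics/s11.png

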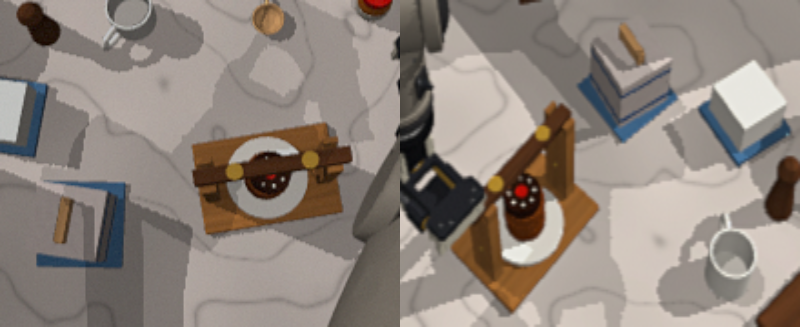

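The bar lies in both forks, about 5 mm off centre along its length (15 mm allowed). The lid is on the tile, the stack is intact and the base stands. The arm is clear, so I hand in.

```bash
python3 -c "
from cell import *
print(hand_in())"
```

```text
the job is handed in; nothing more can be done
None
```

I handed the job in at about 55 s on the robot's clock: lid upright on the tile, three gingers with the chocolate biscuit on top centred on the plate, and the bar lying in both forks about 5 mm off centre; no shortbreads were present, and the hand-in gave no verdict.

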